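Square a glued model flat in the jig and lock the cam

TASK

A freshly glued model window flat lies loose in the squaring jig. Using closed fingertips, lightly tap the middle of its front long edge until its back edge lies along the long back fence, then tap its free left end until its right end meets the end stop with the back edge still along the fence, and only then push the knob of the cam lever all the way round to lock it. Do not pinch or lift the flat, be gentle because the glue is wet, and leave the things round the jig alone.

Things in the scene. Friction and masses are not known exactly. Their poses are not given: they have to be found in the camera images.
- jig: Fixed squaring jig: grey laminate base 12 mm thick, from x = -110 to +107 and y = -125 to +152 mm. Origin on its underside, at bench height; x points away from the robot to the back fence, y left, z up. On it stand two aluminium bars 20 mm wide, 18 mm high: back fence, inner face at x = +85 mm, from y = -86 to +146 mm; the end stop at the right, inner face at y = -85 mm, from x = -4 to +78 mm.
- flat: Loose model window flat: open wooden frame with plywood skin, 100 (x) x 170 (y) x 15 (z) mm, about 0.18 kg, lying on the jig's base. Origin: centre of its underside; x points to its back long edge, y to its free left end, z up. Starts 6 to 13 mm short of the back fence, 15 to 35 mm short of the end stop and slightly askew. It slides at under 1 N.
- flat_front_mid (a point): Middle of the flat's front long edge (the one towards the robot), half way up its 15 mm height: first spot to tap, towards the back fence.
- flat_left_mid (a point): Middle of the flat's free left end face, half way up: second spot to tap, towards the end stop.
- flat_back_left (a point): Back left corner of the flat, half way up.
- flat_back_right (a point): Back right corner of the flat, half way up.
- flat_front_right (a point): Front right corner of the flat, half way up.
- cam_lever (a joint): Angle of the cam lever about its upright pivot, rad. 0 = open, lever towards the robot (jig -x). Grows clockwise seen from above, the knob going left, then away from the robot, to 1.57 = locked: lever points left (jig +y), the cam's nose presses the flat's front edge to the fence. Stop at 1.70. Starts near 0, stays where left; 1.5 N at the knob moves it, up to about 5 N from 1.2 on.
- cam_pivot (a point): Pivot axis of the cam lever, at the top of the jig's base (jig x = -43, y = -55 mm).
- lever_knob (a point): Upright black knob at the lever's free end, 58 mm from the pivot, 18 mm in diameter at the top, 14 mm at its foot; push its side. This point is on its axis, 52 mm above the bench; the knob reaches from 33 to 63 mm above the bench, the lever's bar, 13 mm wide, from 27 to 33 mm.
- sanding_block: Bystander: wooden sanding block, 43 x 71 x 24 mm, left of the jig. Origin: centre of its underside.
- tape_roll: Bystander: roll of masking tape lying flat, 98 mm across, 25 mm high, right of the jig. Origin: centre of its underside.
- glue: Bystander: white glue bottle with a black nozzle, 57 mm across, 173 mm high, right of the jig's middle. Origin: centre of its underside.

How it is judged:
By the outcome, as a careful person would: the job done as asked, in the order asked, and still so for the second after the job is handed in, with the robot touching nothing.
It also fails if it takes over 62 s, if anything falls off the work surface, if the arm or the gripper's body presses on something with over 40 N, if the wrist force passes 120 N, or if a joint passes its speed limit or range.

ROBOT

A 6-joint arm with a two-finger parallel gripper is mounted at the origin on a cart in front of the work surface, level with it; the furniture and walls round the work are solid. World frame = base frame: x ahead of the robot, y to its left, z up, the work surface at z = 0. Lengths are in mm, angles in rad, forces in N, time in s.
With the tool pointing down it reaches from about 425 to 925 mm from the base axis. Payload 12.5 kg.
Tool frame: the origin (TCP) lies midway between the tips of the shut fingers; the grasp point (between the pads) lies behind it (ctrl.tcp_to_grasp is the z of the grasp point in the tool frame, in mm); z points along the fingers, y is the direction in which the jaws open and shut (so a half turn about z gives the same grasp; the last joint's range is limited). The gripper opens to 85 mm and grips with 20 to 120 N. Pads are 22 mm wide; open, the fingers measure 114 mm over their backs; the gripper's body (76 mm by 85 mm) begins 54 mm behind the grasp point. The pads swing forward as they close: fully open they stand 13 mm farther back than shut.
Start: joints at [1.112, 0.491, 1.559, -0, 1.092, -0.106], TCP at [215.938, 586.529, 231.327] pointing down, gripper open.
Joint ranges: [-3.1, 3.1], [-0.84, 2.19], [0.05, 2.79], [-1.13, 4.28], [0.06, 2.93], [-2.69, 2.69]. Speed limits (rad/s): [2.22, 2.22, 2.79, 3.14, 3.14, 3.14].

INTERFACE

Orientations are given as [roll, pitch, yaw] about the fixed x, y, z axes, in that order (R = Rz(yaw) Ry(pitch) Rx(roll)).
In Python, from rig import ctrl gives the robot as it stands.
- The arm moves only by the tool apply_moves, never from a script. Its argument "moves" is a list of rows, each an object of numbers: "fingers": the opening, from 0 (shut) to 1 (fully open); "dx", "dy", "dz": the shift along the tool's x, y, z in cm; "ax", "ay", "az": the turn, a rotation vector about the tool's x, y, z in rad. In form: [{"fingers": .., "dx": .., "dy": .., "dz": .., "ax": .., "ay": .., "az": ..}, ...]. A call has 1 to 8 rows; each row is the pose to reach, as a shift and turn from the pose commanded when the call began, along the tool's axes at that moment; what a row does not reach only later rows make up. A row lasts 1/10 s, in which the tool goes at most 50 mm and 8.59 degrees, less where a joint would pass 70% of its speed; a pose out of reach is approached as far as the arm can. A call with a gripper value outside its range is refused whole. The fingers move at their own pace and stop on an object; "grip_force" is the grip in N (left out, the last holds). Time passes only in rows, so rows that repeat a pose let the fingers close. It gives the time, the measured TCP pose, the force and the opening at its end, in the units of the state.
- ctrl.observe(): the state, without advancing time (a new reading comes with each control period).
- ctrl.read_camera(name): name is "scene" or "top" or "wrist"; returns a dict with "pixels" (480x640x3 uint8, red, green, blue), "fovy" (degrees; the focal length in pixels is half the picture's height over the tangent of half this angle, whatever the lens; pixels are square), "cx", "cy" (the principal point, pixels), "camera_from_world" (4x4, takes a point from world to camera coordinates). Camera axes: x right, y down, z forward; pixel columns grow to the right and rows downward; lengths in mm; the calibration is good to about 2 mm. A picture is of the moment at which its call begins. There is no depth.
- ctrl.job_done(): hands the job in, once; it reports no verdict.
Trained networks look in a picture, given as the dict that the camera call returned (one of the last four; its "shot" number tells which), for a name from the list of things; names that differ only in an ending like _2 or _b are one class to them, and where a whole thing is asked for, a point or a joint stands for the part that bears it (a point fixed in the world has none). Each returns a list of dicts, best first, with "score" (0 to 1); they miss things now and then, are a little off and sometimes report something else, mostly with a low value. They report only what shows in the picture. A call takes as long as a camera call.
- ctrl.masks_of(picture, target): "region" (480x640 bool, what is visible of it) and "at" ([column, row] in pixels, amid what is visible of it).
- ctrl.tip_of(picture, target): "at" ([column, row] in pixels: a listed point, or the origin of a listed thing).
The state is a dict: "time_s": time; "qpos": joint angles; "qvel": joint speeds; "joint_efforts": joint torques, N m; "tool_pos": TCP position; "orientation": TCP orientation; "ft_force": force on the tool from outside, world axes, zero at the start; "wrist_torque": the same for the moment, N m; "width": finger opening in mm.
Only numpy, scipy, OpenCV 4.12 (cv2) and the standard library are available. Lean on these libraries where they do the work, as an engineer would, in place of code of your own. Each camera call takes 0.05 s, during which the arm holds its last target.

## Working session

There is one attempt and no reset: what is moved stays moved. The work goes in short steps, Python scripts to look and compute and a tool call to move; the robot and the scene stay as the last step left them, time stands still between calls to the robot, and variables do not carry over. Pictures are saved under pics/ and viewed, and the job is handed in when it is done.

Besides the shell and the picture viewer there is one more tool, called after ">>>" as a command line: name --argument value ..., lists and objects as JSON in quotes. apply_moves: Moves the arm, as the interface text tells. Its arguments: {"type":"object","properties":{"moves":{"type":"array","items":{"type":"object","properties":{"fingers":{"type":"number"},"dx":{"type":"number"},"dy":{"type":"number"},"dz":{"type":"number"},"ax":{"type":"number"},"ay":{"type":"number"},"az":{"type":"number"}}}},"grip_force":{"type":"number"}},"required":["moves"]}

```bash
mkdir -p pics; ls; cat > h.py <<'E'
import numpy as np, cv2
from rig import ctrl
def snap(name,fn=None):
    p=ctrl.read_camera(name)
    if fn: cv2.imwrite('pics/'+fn,p['pixels'][:,:,::-1])
    return p
def ray(p,uv):
    f=240/np.tan(np.radians(p['fovy'])/2)
    T=np.array(p['camera_from_world']);R=T[:3,:3];t=T[:3,3]
    d=R.T@np.array([(uv[0]-p['cx'])/f,(uv[1]-p['cy'])/f,1]);c=-R.T@t
    return c,d
def atz(p,uv,z):
    c,d=ray(p,uv);return c+d*(z-c[2])/d[2]
def proj(p,X):
    f=240/np.tan(np.radians(p['fovy'])/2)
    T=np.array(p['camera_from_world']);q=T[:3,:3]@np.array(X)+T[:3,3]
    return np.array([p['cx']+f*q[0]/q[2],p['cy']+f*q[1]/q[2]])
E
python3 - <<'E'
from h import *
o=ctrl.observe();print({k:np.round(v,3) for k,v in o.items()}, ctrl.tcp_to_grasp)
for n in ['top','scene']:
    p=snap(n,n+'0.png');print(n,p['fovy'],np.round(ray(p,(320,240)),2))
    for t,z in [('jig',0),('flat',12),('flat_front_mid',19.5),('flat_left_mid',19.5),('flat_back_left',19.5),('flat_back_right',19.5),('flat_front_right',19.5),('cam_pivot',12),('lever_knob',52),('sanding_block',0),('tape_roll',0),('glue',0)]:
        r=ctrl.tip_of(p,t)
        for q in r[:2]: print(t,np.round(q['at'],1),round(q['score'],2),np.round(atz(p,q['at'],z),1))
E
```

```text
pics
{'time_s': np.float64(0.0), 'qpos': array([ 1.112,  0.492,  1.56 , -0.   ,  1.092, -0.106]), 'qvel': array([ 0.   , -0.002,  0.002, -0.001,  0.   , -0.001]), 'joint_efforts': array([ 0.0000e+00, -6.1845e+01, -2.6160e+01, -0.0000e+00,  4.0000e-03,
        0.0000e+00]), 'tool_pos': array([215.819, 586.283, 230.727]), 'orientation': array([-3.14 , -0.   ,  2.789]), 'ft_force': array([-0.269, -0.359, -0.259]), 'wrist_torque': array([ 0.01 ,  0.013, -0.047]), 'width': np.float64(85.409)} -18.700000000000003
top 51.787373277436345 [[ 4.5501e+02  1.5575e+02  9.0818e+02]
 [ 1.1000e-01  2.0000e-02 -9.9000e-01]]
jig [381.9 231.1] 0.83 [570.3  58.5   0. ]
flat [370.9 219.9] 0.73 [589.4  79.7  12. ]
flat_front_mid [367.  244.6] 0.87 [543.2  87.6  19.5]
flat_left_mid [323.  216.5] 0.7 [594.2 167.3  19.5]
flat_left_mid [369.  220.5] 0.44 [587.1  83.8  19.5]
flat_back_left [325.9 189.3] 0.6 [644.4 162.2  19.5]
flat_back_right [417.7 197.7] 0.71 [629.3  -5.   19.5]
flat_front_right [411.6 248.3] 0.72 [536.8   7.2  19.5]
cam_pivot [409.1 259.2] 0.77 [517.6  10.7  12. ]
lever_knob [409.4 292. ] 0.95 [458.1  17.4  52. ]
sanding_block [252.9 261.9] 0.75 [512.5 296.2   0. ]
glue [482.1 222.9] 0.56 [ 586.2 -127.     0. ]
scene 51.38089262407787 [[-1.1148e+02 -1.2125e+02  5.3724e+02]
 [ 7.5000e-01  3.6000e-01 -5.6000e-01]]
flat [385.1 258.2] 0.8 [588.  86.  12.]
flat_front_mid [372.  270.8] 0.87 [533.6  90.4  19.5]
flat_left_mid [343.9 242. ] 0.57 [590.9 168.   19.5]
flat_back_left [354.6 230. ] 0.68 [637.5 166.4  19.5]
flat_back_right [438.6 258. ] 0.62 [622.   -1.1  19.5]
flat_front_right [418.8 286.1] 0.92 [530.4   7.3  19.5]
cam_pivot [416.6 295.7] 0.8 [514.4   5.3  12. ]
lever_knob [398.  296.7] 0.69 [451.9  19.7  52. ]
lever_knob [506.3 301.7] 0.69 [ 514.1 -126.9   52. ]
tape_roll [505.5 355.3] 0.59 [ 460.  -145.2    0. ]
tape_roll [391.4 276.3] 0.4 [558.7  62.6   0. ]
glue [506.5 299.1] 0.76 [ 588.  -126.8    0. ]
```

```bash
python3 - <<'E'
import cv2
a=cv2.imread('pics/top0.png')[150:340,230:500];cv2.imwrite('pics/top0c.png',cv2.resize(a,None,fx=2.9,fy=2.9,interpolation=2))
a=cv2.imread('pics/scene0.png')[190:390,270:540];cv2.imwrite('pics/scene0c.png',cv2.resize(a,None,fx=2.9,fy=2.9,interpolation=2))
E
```

```text
(no output)
```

View pics/top0c.png

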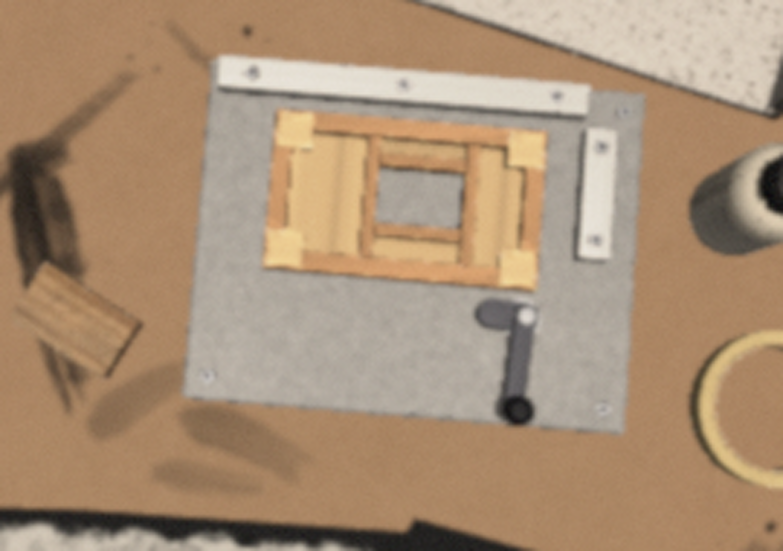

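View pics/scene0c.png

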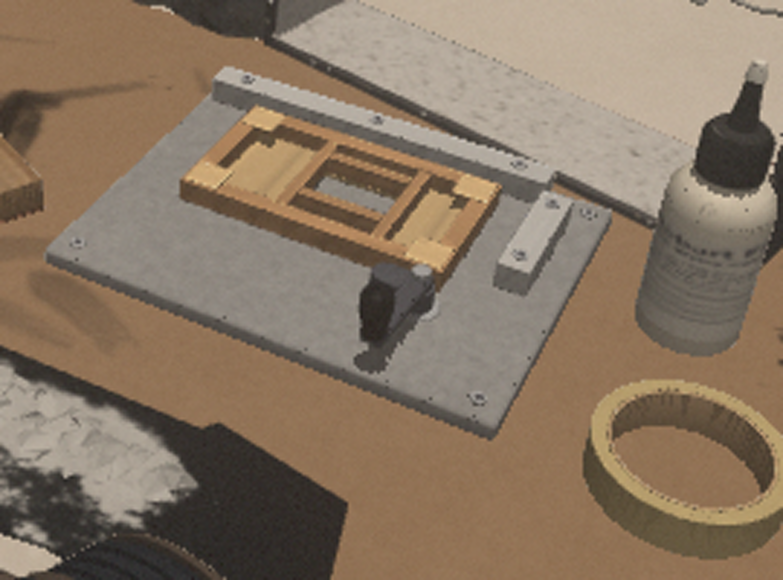

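View pics/top0.png

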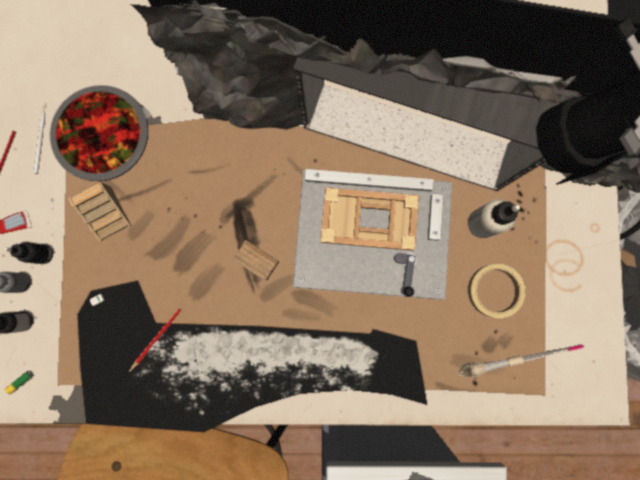

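```bash
cat >> h.py <<'E'
from scipy.optimize import least_squares
J={'top':[((-110,152,12),(184,395)),((-110,-125,12),(623,430)),((107,-125,12),(645,93)),((105,146,30),(218,57)),((85,146,30),(219,88)),((85,-86,30),(588,115)),((105,-86,30),(590,85)),((78,-85,30),(586,128)),((78,-105,30),(616,130)),((-4,-85,30),(577,257)),((-4,-105,30),(607,260))],
'scene':[((-110,152,12),(47,254)),((-110,-125,12),(492,428)),((107,-125,12),(610,212)),((85,146,30),(213,82)),((105,146,30),(226,67)),((85,-86,30),(545,182)),((105,-86,30),(555,170)),((78,-85,30),(541,193)),((-4,-85,30),(497,265)),((-4,-105,30),(529,272)),((78,-105,30),(573,203))]}
OFF={'top':(230,150),'scene':(270,190)}
def R2(a): return np.array([[np.cos(a),-np.sin(a)],[np.sin(a),np.cos(a)]])
def fit(p,pts):
    def f(v):
        return np.concatenate([proj(p,[*(R2(v[2])@np.array(P[:2])+v[:2]),P[2]])-uv for P,uv in pts])
    r=least_squares(f,[570,60,-.1],loss='soft_l1');return r.x,np.round(f(r.x).reshape(-1,2),1)
def crop(n,pts): return [(P,np.array(q)/2.9+np.array(OFF[n])-0.33) for P,q in pts]
E
python3 - <<'E'
from h import *
F={'top':[(277,109),(547,131),(535,289),(263,268)],'scene':[(253,107),(500,184),(440,272),(181,184)]}
for n in ['top','scene']:
    p=snap(n)
    x,r=fit(p,crop(n,J[n]));print(n,x,r.tolist())
    c=[(50,85,27),(50,-85,27),(-50,-85,27),(-50,85,27)]
    y,r=fit(p,crop(n,list(zip(c,F[n]))));print('flat',y,r.tolist())
    for P in c:
        w=R2(y[2])@np.array(P[:2])+y[:2];print(np.round(w,1),np.round(R2(-x[2])@(w-x[:2]),1))
    k=R2(-x[2])
    for t,z in [('lever_knob',52)]:
        q=ctrl.tip_of(p,t)[0];print(t,k@(atz(p,q['at'],z)[:2]-x[:2]))
    print(proj(p,[*(R2(x[2])@np.array([-43,-55])+x[:2]),12]))
E
```

```text
top [ 5.64094479e+02  6.27387868e+01 -7.77530426e-02] [[-1.1, 1.3], [0.7, 1.7], [0.1, -0.2], [0.1, -0.7], [-1.1, -0.6], [-0.1, 0.3], [-0.1, -0.3], [-0.2, -0.5], [0.5, -0.3], [0.0, 0.2], [0.9, 0.0]]
flat [ 5.90145603e+02  8.35620958e+01 -7.88538687e-02] [[-0.5, -0.1], [0.2, -0.1], [0.7, 0.4], [-0.3, -0.2]]
[646.7 164.4] [ 74.4 107.7]
[633.3  -5.1] [ 74.3 -62.3]
[533.6   2.8] [-25.7 -62.2]
[547.  172.2] [-25.6 107.8]
lever_knob [-103.81756796  -47.72351917]
[408.82300923 259.53082631]
scene [ 5.57833226e+02  6.19892904e+01 -8.17672664e-02] [[-2.8, -1.3], [0.8, 1.0], [1.7, -0.2], [-1.0, -1.1], [-0.6, -0.4], [0.4, 1.2], [0.5, -0.2], [-0.0, -0.7], [-0.8, -0.4], [0.1, 1.3], [0.2, -0.6]]
flat [ 5.84809888e+02  8.30930464e+01 -7.29400312e-02] [[-0.4, -0.5], [0.4, 0.2], [0.9, 0.6], [-1.3, -1.0]]
[640.9 164.2] [ 74.4 108.7]
[628.5  -5.3] [ 75.9 -61.3]
[528.7   2. ] [-24.1 -62.2]
[541.1 171.5] [-25.6 107.8]
lever_knob [-102.54327146  -48.86382343]
[412.63336937 296.11125531]
```

```bash
cat >> h.py <<'E'
def rel(xyz,yaw):
    o=ctrl.observe();y0=o['orientation'][2];d=np.array(xyz)-o['tool_pos']
    c,s=np.cos(y0),np.sin(y0)
    print('dx %.2f dy %.2f dz %.2f az %.3f'%((c*d[0]+s*d[1])/10,(s*d[0]-c*d[1])/10,-d[2]/10,-((yaw-y0+np.pi)%(2*np.pi)-np.pi)))
JP=np.array([562.5,62.5]);JA=-.079
def jw(x,y,z): return [*(R2(JA)@np.array([x,y])+JP),z]
def wj(P): return np.append(R2(-JA)@(np.array(P[:2])-JP),P[2])
E
python3 -c "
from h import *
rel(jw(-75,25,150),1.492)"
```

```text
dx -42.73 dy -36.82 dz 8.13 az 1.297
```

>>> apply_moves --moves '[{"fingers": 0,"dx": -42.7,"dy": -36.8,"dz": 8.1,"az": 1.297},{"fingers": 0,"dx": -42.7,"dy": -36.8,"dz": 8.1,"az": 1.297},{"fingers": 0,"dx": -42.7,"dy": -36.8,"dz": 8.1,"az": 1.297},{"fingers": 0,"dx": -42.7,"dy": -36.8,"dz": 8.1,"az": 1.297},{"fingers": 0,"dx": -42.7,"dy": -36.8,"dz": 8.1,"az": 1.297},{"fingers": 0,"dx": -42.7,"dy": -36.8,"dz": 8.1,"az": 1.297},{"fingers": 0,"dx": -42.7,"dy": -36.8,"dz": 8.1,"az": 1.297},{"fingers": 0,"dx": -42.7,"dy": -36.8,"dz": 8.1,"az": 1.297}]' --grip_force 30

```text
invalid input
```

```bash
python3 -c "
from h import *
rel(jw(-75,25,150),1.492)"
```

```text
dx -42.73 dy -36.82 dz 8.13 az 1.297
```

>>> apply_moves --moves '[{"fingers": 0,"dx": -42.7,"dy": -36.8,"dz": 8.1,"ax": 0,"ay": 0,"az": 1.297},{"fingers": 0,"dx": -42.7,"dy": -36.8,"dz": 8.1,"ax": 0,"ay": 0,"az": 1.297},{"fingers": 0,"dx": -42.7,"dy": -36.8,"dz": 8.1,"ax": 0,"ay": 0,"az": 1.297},{"fingers": 0,"dx": -42.7,"dy": -36.8,"dz": 8.1,"ax": 0,"ay": 0,"az": 1.297},{"fingers": 0,"dx": -42.7,"dy": -36.8,"dz": 8.1,"ax": 0,"ay": 0,"az": 1.297},{"fingers": 0,"dx": -42.7,"dy": -36.8,"dz": 8.1,"ax": 0,"ay": 0,"az": 1.297},{"fingers": 0,"dx": -42.7,"dy": -36.8,"dz": 8.1,"ax": 0,"ay": 0,"az": 1.297},{"fingers": 0,"dx": -42.7,"dy": -36.8,"dz": 8.1,"ax": 0,"ay": 0,"az": 1.297}]'

```text
time_s: 2.3
tool_pos: [408.8, 238.6, 174.4]
orientation: [3.141, -0.0, 1.583]
ft_force: [0.9, 0.7, -0.2]
width: 0.3
```

```bash
python3 -c "
from h import *
rel(jw(-75,25,150),1.492)"
```

```text
dx -14.62 dy 7.91 dz 2.44 az 0.091
```

>>> apply_moves --moves '[{"fingers": 0,"dx": -14.6,"dy": 7.9,"dz": 2.4,"ax": 0,"ay": 0,"az": 0.091},{"fingers": 0,"dx": -14.6,"dy": 7.9,"dz": 2.4,"ax": 0,"ay": 0,"az": 0.091},{"fingers": 0,"dx": -14.6,"dy": 7.9,"dz": 2.4,"ax": 0,"ay": 0,"az": 0.091},{"fingers": 0,"dx": -14.6,"dy": 7.9,"dz": 2.4,"ax": 0,"ay": 0,"az": 0.091},{"fingers": 0,"dx": -14.6,"dy": 7.9,"dz": 2.4,"ax": 0,"ay": 0,"az": 0.091},{"fingers": 0,"dx": -14.6,"dy": 7.9,"dz": 2.4,"ax": 0,"ay": 0,"az": 0.091}]'

```text
time_s: 2.9
tool_pos: [489.4, 95.9, 150.4]
orientation: [-3.141, -0.0, 1.497]
ft_force: [-0.3, -0.3, 1.0]
width: -0.2
```

```bash
python3 -c "
from h import *
o=ctrl.observe();print(o['tool_pos'],o['orientation'],o['qpos'],o['ft_force'])
p=snap('wrist','w1.png');print(p['fovy'],ray(p,(320,240)),proj(p,o['tool_pos']))
for t,z in [('flat',12),('flat_front_mid',19.5),('flat_left_mid',19.5),('flat_back_left',19.5),('flat_back_right',19.5),('flat_front_right',19.5),('cam_pivot',12),('lever_knob',52)]:
  for q in ctrl.tip_of(p,t)[:1]: print(t,np.round(q['at'],1),round(q['score'],2),np.round(wj(atz(p,q['at'],z)),1))
"
```

```text
[489.44957608  95.8787852  150.38101987] [-3.14123499e+00 -1.53368831e-04  1.49691331e+00] [6.08209940e-02 4.22834180e-01 1.95337520e+00 2.88595124e-04
 7.65717118e-01 1.34495904e-01] [-0.2597611  -0.26071943  1.0291551 ]
68.30996336867648 (array([496.66004701, 178.35792244, 294.5504681 ]), array([-0.02072298, -0.31882597, -0.94759123])) [316.62027778 310.23707186]
flat [438.9 234. ] 0.91 [26.2 20.8 12. ]
flat_front_mid [379.  236.1] 0.56 [-25.3  21.2  19.5]
flat_left_mid [456.6 124.8] 0.91 [ 27.  107.9  19.5]
flat_back_left [525.4 124.9] 0.58 [ 77.9 108.1  19.5]
flat_back_right [489.6 323.9] 0.65 [ 78.4 -60.7  19.5]
flat_front_right [374.7 323.3] 0.56 [-24.2 -60.6  19.5]
cam_pivot [354.7 316.6] 0.61 [-41.4 -58.3  12. ]
lever_knob [286.4 334.3] 0.72 [-99.9 -50.8  52. ]
```

View pics/w1.png

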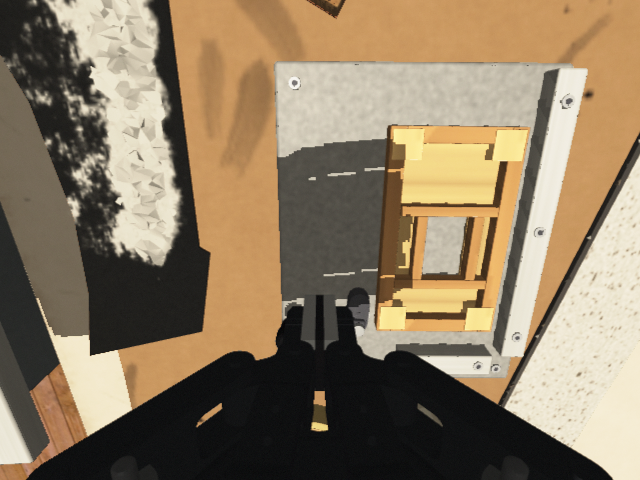

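```bash
python3 - <<'E'
import cv2
a=cv2.imread('pics/w1.png')
cv2.imwrite('pics/w1a.png',cv2.resize(a[50:190,370:600],None,fx=3.4,fy=3.4,interpolation=2))
cv2.imwrite('pics/w1b.png',cv2.resize(a[230:390,270:540],None,fx=2.9,fy=2.9,interpolation=2))
E
```

```text
(no output)
```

View pics/w1a.png

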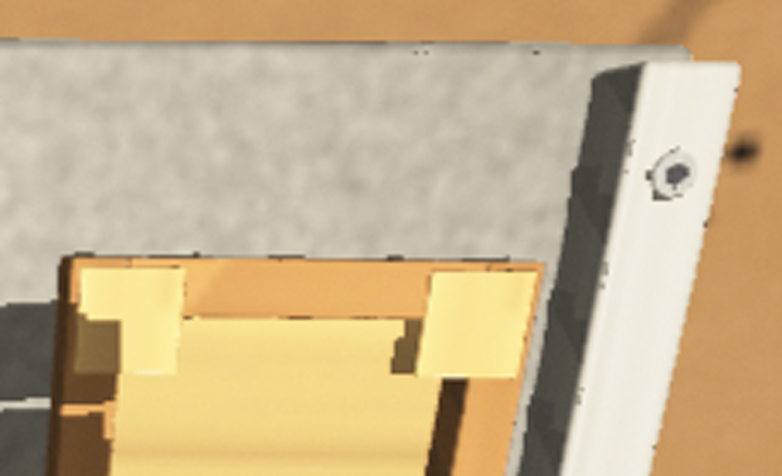

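View pics/w1b.png

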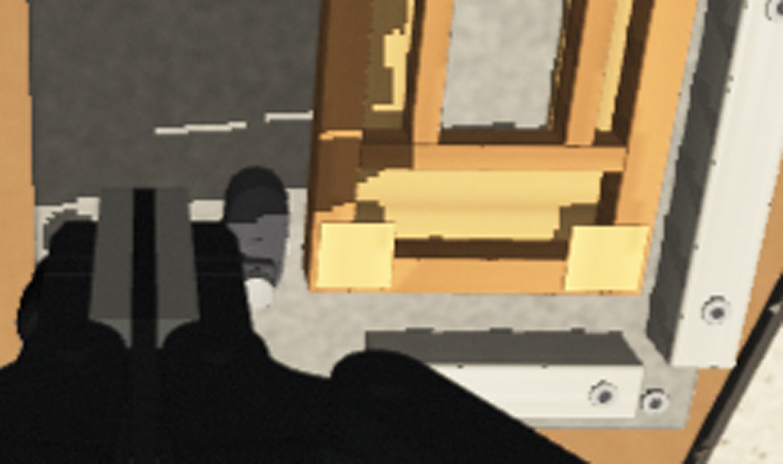

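```bash
python3 - <<'E'
from h import *
p=snap('wrist')
A=lambda u,v:np.array([u/3.4+370,v/3.4+50])-.3
B=lambda u,v:np.array([u/2.9+270,v/2.9+230])-.3
pts=[((-110,152,12),(277,63)),((85,146,30),A(641,62)),((105,146,30),A(741,63)),((85,146,12),A(592,76)),((-4,-85,12),B(366,331)),((78,-85,30),B(643,366)),((85,-86,30),B(671,367)),((105,-86,30),B(736,367))]
x,r=fit(p,pts);print(x,r.tolist())
fp=[((50,85,27),A(545,263)),((-50,85,27),A(76,258)),((-50,-85,27),B(317,291)),((50,-85,27),B(641,292))]
y,r=fit(p,fp);print(y,r.tolist())
for P,_ in fp:
    w=R2(y[2])@np.array(P[:2])+y[:2];print(np.round(w,1),np.round(R2(-x[2])@(w-x[:2]),1))
q=ctrl.tip_of(p,'lever_knob')[0];print(R2(-x[2])@(atz(p,q['at'],52)[:2]-x[:2]))
E
```

```text
[ 5.65523088e+02  6.11303119e+01 -7.61664738e-02] [[-2.9, -1.2], [0.4, 0.8], [0.4, 0.6], [-1.1, 0.1], [0.8, -0.7], [1.8, -0.4], [-0.2, 0.2], [-0.1, 0.2]]
[591.82972279  82.76760834  -6.36310297] [[0.4, -0.3], [-0.3, 0.1], [-1.5, 0.1], [0.9, 0.4]]
[648.5 163.5] [ 74.9 108.4]
[548.8 171.5] [-25.1 108.8]
[535.2   2. ] [-25.7 -61.2]
[634.9  -6. ] [ 74.3 -61.6]
[-101.25889019  -50.78077183]
```

```bash
sed -i 's/^JP=.*/JP=np.array([564.8,62.]);JA=-.077/' h.py; python3 -c "
from h import *
rel(jw(-60,23.5,18),1.494)"
```

```text
dx -0.47 dy 1.75 dz 13.24 az 0.004
```

>>> apply_moves --moves '[{"fingers": 0,"dx": -0.47,"dy": 1.75,"dz": 4,"ax": 0,"ay": 0,"az": 0.004},{"fingers": 0,"dx": -0.47,"dy": 1.75,"dz": 8,"ax": 0,"ay": 0,"az": 0.004},{"fingers": 0,"dx": -0.47,"dy": 1.75,"dz": 11,"ax": 0,"ay": 0,"az": 0.004},{"fingers": 0,"dx": -0.47,"dy": 1.75,"dz": 12.5,"ax": 0,"ay": 0,"az": 0.004},{"fingers": 0,"dx": -0.47,"dy": 1.75,"dz": 13.2,"ax": 0,"ay": 0,"az": 0.004},{"fingers": 0,"dx": -0.47,"dy": 1.75,"dz": 13.2,"ax": 0,"ay": 0,"az": 0.004}]'

```text
time_s: 4.05
tool_pos: [506.6, 89.8, 17.9]
orientation: [-3.14, 0.0, 1.494]
ft_force: [-0.3, 0.1, 0.7]
width: 0.1
```

```bash
python3 -c "
from h import *
o=ctrl.observe();print(wj(o['tool_pos']),o['orientation'],o['ft_force'])
p=snap('scene');cv2.imwrite('pics/s2.png',cv2.resize(p['pixels'][190:390,270:540,::-1],None,fx=2.9,fy=2.9,interpolation=2))
p=snap('wrist');cv2.imwrite('pics/w2.png',p['pixels'][:,:,::-1])
"
```

```text
[-60.15449874  23.2783541   17.89483709] [-3.14047674e+00  6.76867643e-05  1.49381863e+00] [-0.2710418   0.06980498  0.66362232]
```

View pics/s2.png

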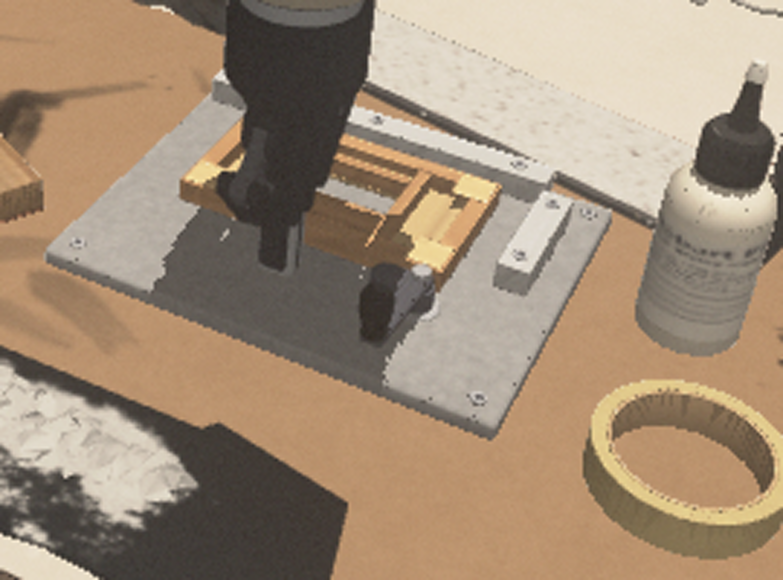

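View pics/w2.png

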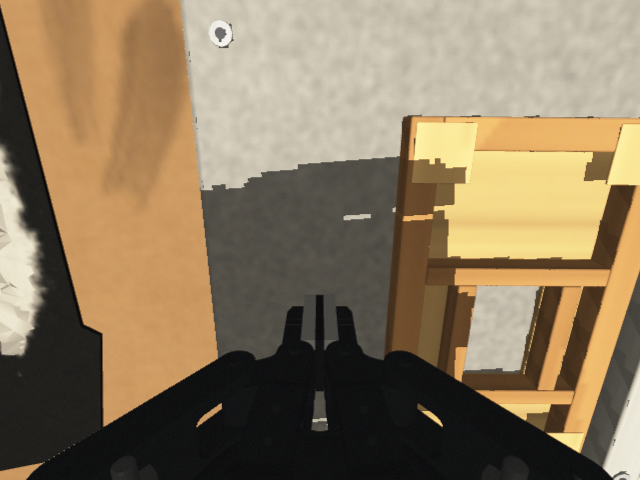

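>>> apply_moves --moves '[{"fingers": 0,"dx": 0,"dy": 0.6,"dz": 0,"ax": 0,"ay": 0,"az": 0},{"fingers": 0,"dx": 0,"dy": 1.2,"dz": 0,"ax": 0,"ay": 0,"az": 0},{"fingers": 0,"dx": 0,"dy": 1.5,"dz": 0,"ax": 0,"ay": 0,"az": 0},{"fingers": 0,"dx": 0,"dy": 1.7,"dz": 0,"ax": 0,"ay": 0,"az": 0},{"fingers": 0,"dx": 0,"dy": 1.8,"dz": 0,"ax": 0,"ay": 0,"az": 0},{"fingers": 0,"dx": 0,"dy": 1.8,"dz": 0,"ax": 0,"ay": 0,"az": 0}]'

```text
time_s: 4.75
tool_pos: [524.8, 88.4, 18.4]
orientation: [-3.142, -0.0, 1.494]
ft_force: [0.3, 0.0, -0.4]
width: 0.2
```

```bash
python3 -c "
from h import *
o=ctrl.observe();print(wj(o['tool_pos']),o['orientation'],o['ft_force'])
p=snap('wrist');cv2.imwrite('pics/w3.png',p['pixels'][:,:,::-1])
"
```

```text
[-41.95551842  23.2871681   18.37512159] [-3.14152205e+00 -7.32589884e-05  1.49376701e+00] [ 0.3443483  0.0355156 -0.3645365]
```

View pics/w3.png

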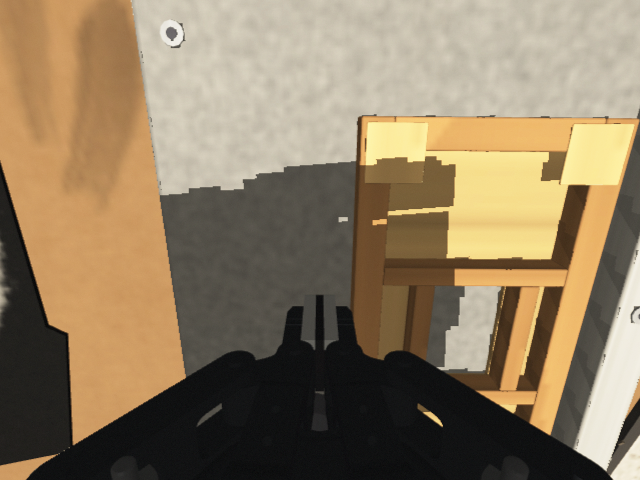

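>>> apply_moves --moves '[{"fingers": 0,"dx": 0,"dy": 0.1,"dz": 0,"ax": 0,"ay": 0,"az": 0},{"fingers": 0,"dx": 0,"dy": 0.2,"dz": 0,"ax": 0,"ay": 0,"az": 0},{"fingers": 0,"dx": 0,"dy": 0.3,"dz": 0,"ax": 0,"ay": 0,"az": 0},{"fingers": 0,"dx": 0,"dy": 0.4,"dz": 0,"ax": 0,"ay": 0,"az": 0},{"fingers": 0,"dx": 0,"dy": 0.5,"dz": 0,"ax": 0,"ay": 0,"az": 0},{"fingers": 0,"dx": 0,"dy": 0.6,"dz": 0,"ax": 0,"ay": 0,"az": 0},{"fingers": 0,"dx": 0,"dy": 0.7,"dz": 0,"ax": 0,"ay": 0,"az": 0},{"fingers": 0,"dx": 0,"dy": 0.8,"dz": 0,"ax": 0,"ay": 0,"az": 0}]'

```text
time_s: 5.6
tool_pos: [532.8, 87.8, 18.4]
orientation: [3.142, -0.0, 1.494]
ft_force: [-1.1, 0.0, 0.1]
width: -0.1
```

```bash
python3 -c "
from h import *
o=ctrl.observe();print(wj(o['tool_pos']),o['orientation'],o['ft_force'])
p=snap('wrist');cv2.imwrite('pics/w4.png',p['pixels'][:,:,::-1])
"
```

```text
[-33.88106628  23.28962553  18.41170613] [ 3.14156972e+00 -8.75136008e-05  1.49375240e+00] [-1.12607628  0.02916092  0.06540758]
```

View pics/w4.png

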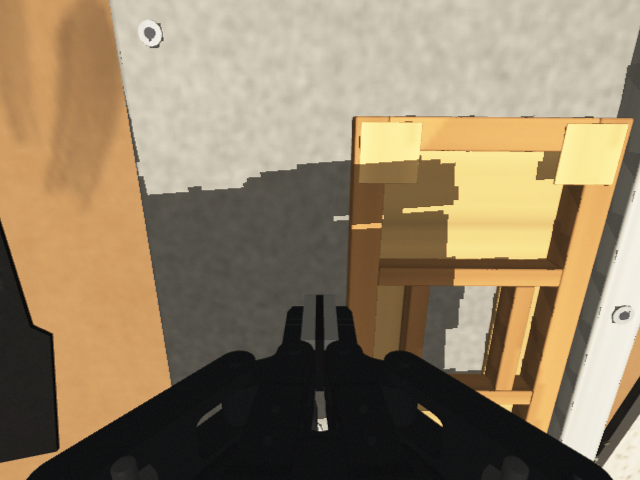

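>>> apply_moves --moves '[{"fingers": 0,"dx": 0,"dy": 0.05,"dz": 0,"ax": 0,"ay": 0,"az": 0},{"fingers": 0,"dx": 0,"dy": 0.1,"dz": 0,"ax": 0,"ay": 0,"az": 0},{"fingers": 0,"dx": 0,"dy": 0.15,"dz": 0,"ax": 0,"ay": 0,"az": 0},{"fingers": 0,"dx": 0,"dy": 0.2,"dz": 0,"ax": 0,"ay": 0,"az": 0},{"fingers": 0,"dx": 0,"dy": 0.25,"dz": 0,"ax": 0,"ay": 0,"az": 0},{"fingers": 0,"dx": 0,"dy": 0.3,"dz": 0,"ax": 0,"ay": 0,"az": 0}]'

```text
time_s: 6.25
tool_pos: [535.8, 87.6, 18.4]
orientation: [3.142, -0.0, 1.494]
ft_force: [-0.2, -0.6, -0.2]
width: -0.1
```

```bash
python3 -c "
from h import *
o=ctrl.observe();print(wj(o['tool_pos']),o['orientation'],o['ft_force'])
p=snap('wrist');cv2.imwrite('pics/w5.png',p['pixels'][:,:,::-1])
cv2.imwrite('pics/w5c.png',cv2.resize(p['pixels'][80:480,330:640,::-1],None,fx=1.5,fy=1.5,interpolation=2))
"
```

```text
[-30.91098118  23.32436063  18.4113977 ] [ 3.14152173e+00 -1.10237376e-04  1.49380888e+00] [-0.18965067 -0.60014026 -0.15068761]
```

View pics/w5c.png

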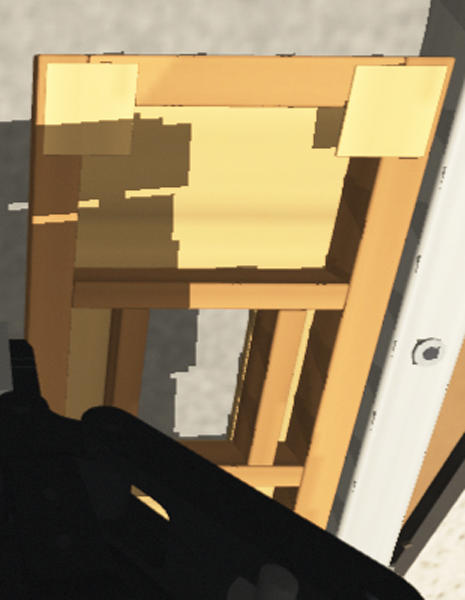

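>>> apply_moves --moves '[{"fingers": 0,"dx": 0,"dy": 0.04,"dz": 0,"ax": 0,"ay": 0,"az": 0},{"fingers": 0,"dx": 0,"dy": 0.08,"dz": 0,"ax": 0,"ay": 0,"az": 0},{"fingers": 0,"dx": 0,"dy": 0.12,"dz": 0,"ax": 0,"ay": 0,"az": 0},{"fingers": 0,"dx": 0,"dy": 0.15,"dz": 0,"ax": 0,"ay": 0,"az": 0}]'

```text
time_s: 6.7
tool_pos: [537.3, 87.5, 18.4]
orientation: [3.142, -0.0, 1.494]
ft_force: [-0.8, -0.1, -0.1]
width: -0.0
```

>>> apply_moves --moves '[{"fingers": 0,"dx": 0,"dy": 0.02,"dz": 0,"ax": 0,"ay": 0,"az": 0},{"fingers": 0,"dx": 0,"dy": 0.04,"dz": 0,"ax": 0,"ay": 0,"az": 0}]'

```text
time_s: 6.9
tool_pos: [537.5, 87.4, 18.4]
orientation: [-3.141, -0.0, 1.494]
ft_force: [-1.4, 0.2, 0.6]
width: -0.3
```

```bash
python3 -c "
from h import *
o=ctrl.observe();print(wj(o['tool_pos']),o['orientation'],o['ft_force'])
p=snap('wrist');cv2.imwrite('pics/w6.png',p['pixels'][:,:,::-1])
cv2.imwrite('pics/w6c.png',cv2.resize(p['pixels'][80:400,430:640,::-1],None,fx=1.8,fy=1.8,interpolation=2))
p=snap('scene');cv2.imwrite('pics/s6.png',cv2.resize(p['pixels'][190:310,320:490,::-1],None,fx=4,fy=4,interpolation=2))
"
```

```text
[-29.16633962  23.27037455  18.3807468 ] [-3.14134809e+00 -4.14651137e-05  1.49379547e+00] [-1.44055132  0.19506805  0.5906818 ]
```

View pics/w6c.png

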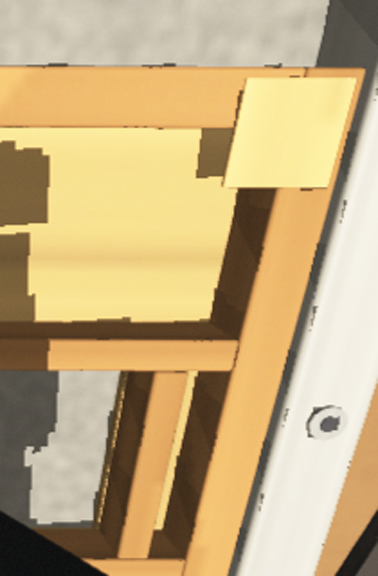

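View pics/s6.png

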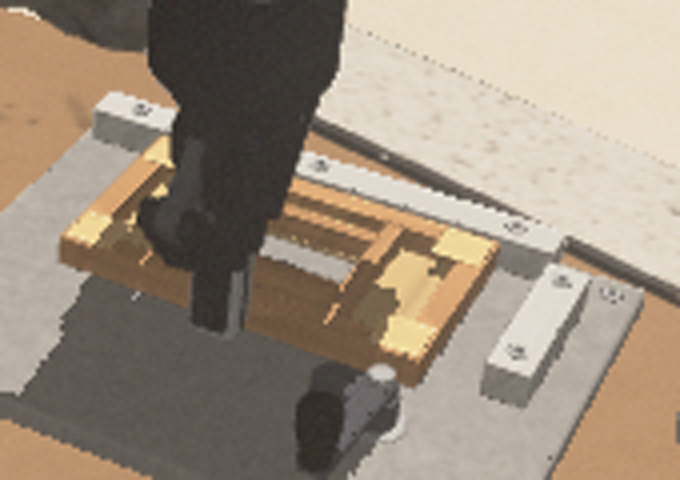

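>>> apply_moves --moves '[{"fingers": 0,"dx": 0,"dy": 0.02,"dz": 0,"ax": 0,"ay": 0,"az": 0},{"fingers": 0,"dx": 0,"dy": 0.04,"dz": 0,"ax": 0,"ay": 0,"az": 0}]'

```text
time_s: 7.2
tool_pos: [537.7, 87.4, 18.4]
orientation: [-3.141, 0.0, 1.494]
ft_force: [-4.2, -0.0, 1.0]
width: -0.0
```

>>> apply_moves --moves '[{"fingers": 0,"dx": 0,"dy": 0.02,"dz": 0,"ax": 0,"ay": 0,"az": 0},{"fingers": 0,"dx": 0,"dy": 0.04,"dz": 0,"ax": 0,"ay": 0,"az": 0}]'

```text
time_s: 7.4
tool_pos: [537.9, 87.4, 18.3]
orientation: [-3.14, 0.0, 1.494]
ft_force: [-5.1, -0.8, 1.7]
width: 0.2
```

>>> apply_moves --moves '[{"fingers": 0,"dx": 0,"dy": -0.2,"dz": 0,"ax": 0,"ay": 0,"az": 0},{"fingers": 0,"dx": 0,"dy": -1.0,"dz": 0,"ax": 0,"ay": 0,"az": 0},{"fingers": 0,"dx": 0,"dy": -2.0,"dz": 0,"ax": 0,"ay": 0,"az": 0},{"fingers": 0,"dx": 0,"dy": -4.0,"dz": -4,"ax": 0,"ay": 0,"az": 0},{"fingers": 0,"dx": 0,"dy": -4.0,"dz": -8,"ax": 0,"ay": 0,"az": 0},{"fingers": 0,"dx": 0,"dy": -4.0,"dz": -12,"ax": 0,"ay": 0,"az": 0},{"fingers": 0,"dx": 0,"dy": -4.0,"dz": -13,"ax": 0,"ay": 0,"az": 0}]'

```text
time_s: 8.1
tool_pos: [499.2, 90.7, 152.1]
orientation: [3.136, -0.001, 1.494]
ft_force: [-0.2, -0.3, -0.8]
width: 0.0
```

```bash
python3 -c "
from h import *
o=ctrl.observe();print(wj(o['tool_pos']),o['orientation'],o['ft_force'])
p=snap('wrist');cv2.imwrite('pics/w7c.png',cv2.resize(p['pixels'][50:390,360:620,::-1],None,fx=1.76,fy=1.76,interpolation=2))
p=snap('scene');cv2.imwrite('pics/s7.png',cv2.resize(p['pixels'][190:310,320:490,::-1],None,fx=4,fy=4,interpolation=2))
"
```

```text
[-67.65896345  23.5600309  152.07762271] [ 3.13565468e+00 -8.73471213e-04  1.49400140e+00] [-0.17545517 -0.26807602 -0.8442026 ]
```

View pics/w7c.png

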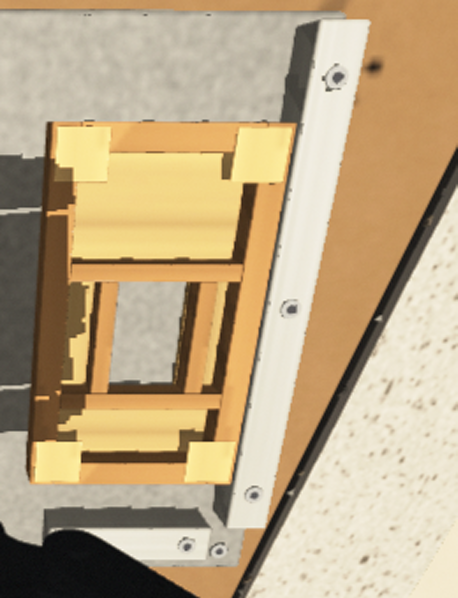

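View pics/s7.png

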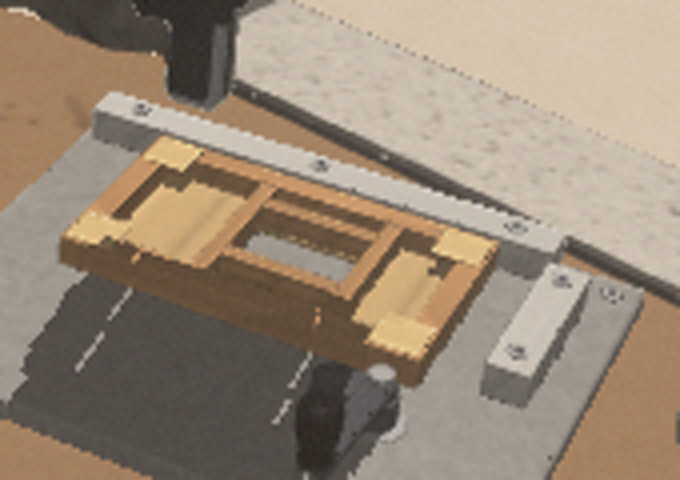

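```bash
python3 -c "
from h import *
rel(jw(35,142,100),1.494)"
```

```text
dx 11.85 dy 10.32 dz 4.98 az -0.000
```

>>> apply_moves --moves '[{"fingers": 0,"dx": 4,"dy": 3,"dz": 0,"ax": 0,"ay": 0,"az": 0},{"fingers": 0,"dx": 8,"dy": 6,"dz": 0,"ax": 0,"ay": 0,"az": 0},{"fingers": 0,"dx": 11.85,"dy": 9,"dz": 1,"ax": 0,"ay": 0,"az": 0},{"fingers": 0,"dx": 11.85,"dy": 10.3,"dz": 5,"ax": 0,"ay": 0,"az": 0},{"fingers": 0,"dx": 11.85,"dy": 10.3,"dz": 9,"ax": 0,"ay": 0,"az": 0},{"fingers": 0,"dx": 11.85,"dy": 10.3,"dz": 12,"ax": 0,"ay": 0,"az": 0},{"fingers": 0,"dx": 11.85,"dy": 10.3,"dz": 13.1,"ax": 0,"ay": 0,"az": 0},{"fingers": 0,"dx": 11.85,"dy": 10.3,"dz": 13.1,"ax": 0,"ay": 0,"az": 0}]'

```text
time_s: 9.0
tool_pos: [609.2, 200.4, 15.0]
orientation: [-3.138, 0.001, 1.494]
ft_force: [0.1, -0.6, 1.0]
width: 0.2
```

```bash
python3 -c "
from h import *
o=ctrl.observe();print(wj(o['tool_pos']),o['orientation'],o['ft_force'])
p=snap('wrist','w8.png')
p=snap('scene');cv2.imwrite('pics/s8.png',cv2.resize(p['pixels'][190:310,320:490,::-1],None,fx=4,fy=4,interpolation=2))
"
```

```text
[ 33.63189581 141.45442511  14.99091053] [-3.13805698e+00  9.78035570e-04  1.49374892e+00] [ 0.1148877  -0.62286046  1.03342336]
```

View pics/w8.png

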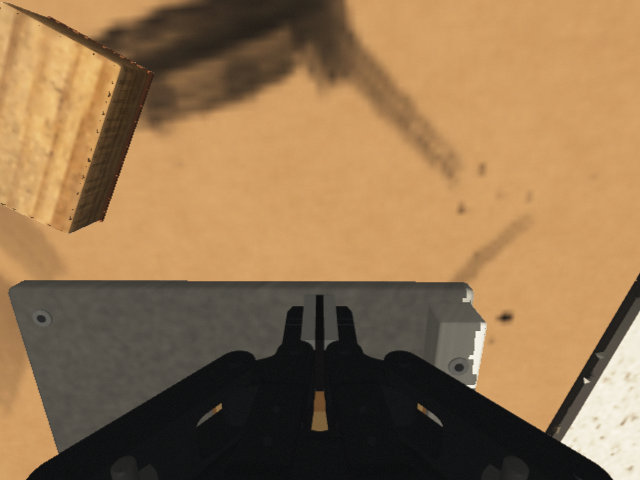

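View pics/s8.png

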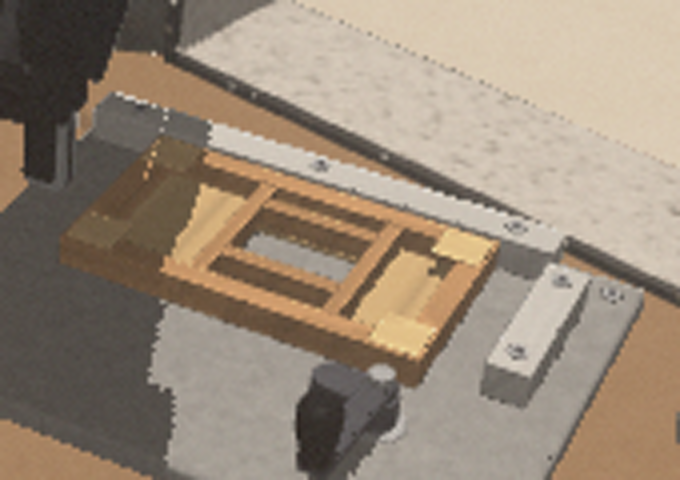

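>>> apply_moves --moves '[{"fingers": 0,"dx": -0.5,"dy": 0.1,"dz": -0.2,"ax": 0,"ay": 0,"az": 0},{"fingers": 0,"dx": -1.0,"dy": 0.1,"dz": -0.2,"ax": 0,"ay": 0,"az": 0},{"fingers": 0,"dx": -1.4,"dy": 0.1,"dz": -0.2,"ax": 0,"ay": 0,"az": 0},{"fingers": 0,"dx": -1.7,"dy": 0.1,"dz": -0.2,"ax": 0,"ay": 0,"az": 0},{"fingers": 0,"dx": -1.8,"dy": 0.1,"dz": -0.2,"ax": 0,"ay": 0,"az": 0},{"fingers": 0,"dx": -1.9,"dy": 0.1,"dz": -0.2,"ax": 0,"ay": 0,"az": 0},{"fingers": 0,"dx": -2.0,"dy": 0.1,"dz": -0.2,"ax": 0,"ay": 0,"az": 0},{"fingers": 0,"dx": -2.1,"dy": 0.1,"dz": -0.2,"ax": 0,"ay": 0,"az": 0}]'

```text
time_s: 9.9
tool_pos: [609.7, 179.7, 19.4]
orientation: [-3.142, -0.0, 1.494]
ft_force: [-0.0, -0.6, 0.4]
width: -0.2
```

>>> apply_moves --moves '[{"fingers": 0,"dx": -0.1,"dy": 0,"dz": 0,"ax": 0,"ay": 0,"az": 0},{"fingers": 0,"dx": -0.2,"dy": 0,"dz": 0,"ax": 0,"ay": 0,"az": 0},{"fingers": 0,"dx": -0.3,"dy": 0,"dz": 0,"ax": 0,"ay": 0,"az": 0},{"fingers": 0,"dx": -0.4,"dy": 0,"dz": 0,"ax": 0,"ay": 0,"az": 0},{"fingers": 0,"dx": -0.5,"dy": 0,"dz": 0,"ax": 0,"ay": 0,"az": 0},{"fingers": 0,"dx": -0.6,"dy": 0,"dz": 0,"ax": 0,"ay": 0,"az": 0},{"fingers": 0,"dx": -0.7,"dy": 0,"dz": 0,"ax": 0,"ay": 0,"az": 0},{"fingers": 0,"dx": -0.8,"dy": 0,"dz": 0,"ax": 0,"ay": 0,"az": 0}]'

```text
time_s: 10.7
tool_pos: [609.1, 171.7, 19.4]
orientation: [3.142, -0.0, 1.494]
ft_force: [-0.1, 0.8, -0.3]
width: -0.1
```

```bash
python3 -c "
from h import *
o=ctrl.observe();print(wj(o['tool_pos']),o['orientation'],o['ft_force'])
p=snap('scene');cv2.imwrite('pics/s9.png',cv2.resize(p['pixels'][190:310,320:490,::-1],None,fx=4,fy=4,interpolation=2))
"
```

```text
[ 35.73551376 112.7403801   19.42950137] [ 3.14151906e+00 -1.01635519e-04  1.49380348e+00] [-0.06280767  0.75901468 -0.32380511]
```

View pics/s9.png

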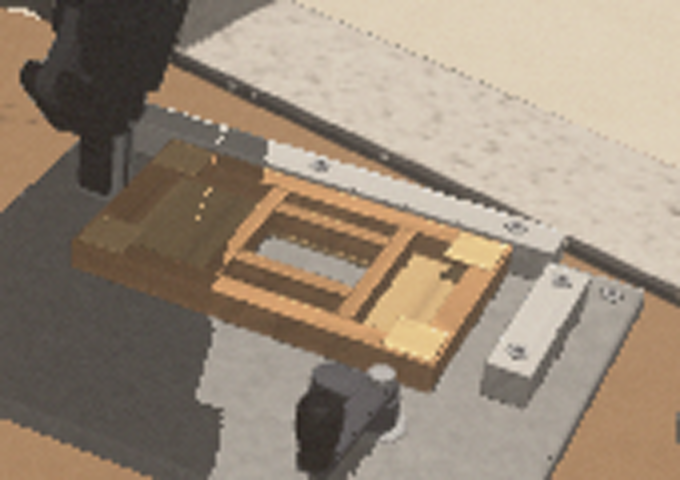

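>>> apply_moves --moves '[{"fingers": 0,"dx": -0.1,"dy": 0,"dz": 0,"ax": 0,"ay": 0,"az": 0},{"fingers": 0,"dx": -0.2,"dy": 0,"dz": 0,"ax": 0,"ay": 0,"az": 0},{"fingers": 0,"dx": -0.3,"dy": 0,"dz": 0,"ax": 0,"ay": 0,"az": 0},{"fingers": 0,"dx": -0.4,"dy": 0,"dz": 0,"ax": 0,"ay": 0,"az": 0},{"fingers": 0,"dx": -0.5,"dy": 0,"dz": 0,"ax": 0,"ay": 0,"az": 0},{"fingers": 0,"dx": -0.6,"dy": 0,"dz": 0,"ax": 0,"ay": 0,"az": 0},{"fingers": 0,"dx": -0.7,"dy": 0,"dz": 0,"ax": 0,"ay": 0,"az": 0},{"fingers": 0,"dx": -0.8,"dy": 0,"dz": 0,"ax": 0,"ay": 0,"az": 0}]'

```text
time_s: 11.55
tool_pos: [608.5, 163.6, 19.4]
orientation: [3.142, -0.0, 1.494]
ft_force: [-0.7, 1.0, 0.4]
width: 0.3
```

>>> apply_moves --moves '[{"fingers": 0,"dx": -0.1,"dy": 0,"dz": 0,"ax": 0,"ay": 0,"az": 0},{"fingers": 0,"dx": -0.2,"dy": 0,"dz": 0,"ax": 0,"ay": 0,"az": 0},{"fingers": 0,"dx": -0.3,"dy": 0,"dz": 0,"ax": 0,"ay": 0,"az": 0},{"fingers": 0,"dx": -0.35,"dy": 0,"dz": 0,"ax": 0,"ay": 0,"az": 0}]'

```text
time_s: 11.95
tool_pos: [608.2, 160.1, 19.4]
orientation: [3.142, -0.0, 1.494]
ft_force: [0.4, 0.5, 0.1]
width: -0.1
```

```bash
python3 -c "
from h import *
o=ctrl.observe();print(wj(o['tool_pos']),o['orientation'],o['ft_force'])
p=snap('scene');cv2.imwrite('pics/s10.png',cv2.resize(p['pixels'][190:310,320:490,::-1],None,fx=4,fy=4,interpolation=2))
"
```

```text
[ 35.76360973 101.16943844  19.42515531] [ 3.14155106e+00 -9.33657349e-05  1.49370570e+00] [0.43507967 0.46018385 0.06846087]
```

View pics/s10.png

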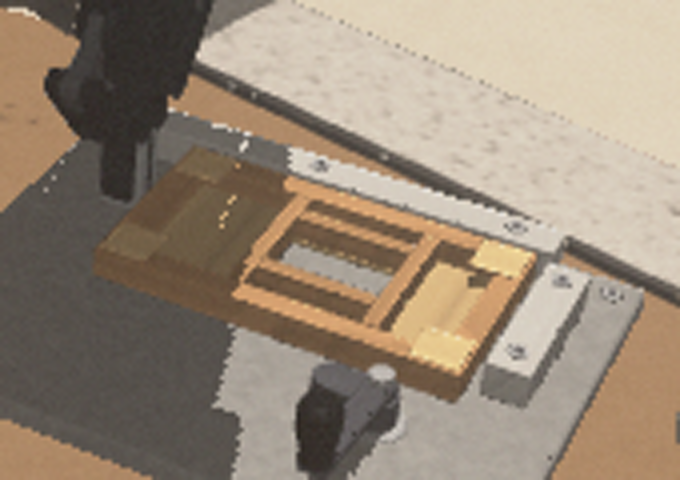

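Still along the fence; about 5 mm to go to the stop.

>>> apply_moves --moves '[{"fingers": 0,"dx": -0.08,"dy": 0,"dz": 0,"ax": 0,"ay": 0,"az": 0},{"fingers": 0,"dx": -0.15,"dy": 0,"dz": 0,"ax": 0,"ay": 0,"az": 0},{"fingers": 0,"dx": -0.22,"dy": 0,"dz": 0,"ax": 0,"ay": 0,"az": 0},{"fingers": 0,"dx": -0.28,"dy": 0,"dz": 0,"ax": 0,"ay": 0,"az": 0},{"fingers": 0,"dx": -0.33,"dy": 0,"dz": 0,"ax": 0,"ay": 0,"az": 0}]'

```text
time_s: 12.5
tool_pos: [608.0, 156.9, 19.4]
orientation: [3.141, -0.0, 1.494]
ft_force: [0.2, 0.6, 0.7]
width: -0.1
```

>>> apply_moves --moves '[{"fingers": 0,"dx": -0.03,"dy": 0,"dz": 0,"ax": 0,"ay": 0,"az": 0},{"fingers": 0,"dx": -0.06,"dy": 0,"dz": 0,"ax": 0,"ay": 0,"az": 0},{"fingers": 0,"dx": -0.09,"dy": 0,"dz": 0,"ax": 0,"ay": 0,"az": 0}]'

```text
time_s: 12.8
tool_pos: [607.9, 156.1, 19.4]
orientation: [3.142, -0.0, 1.494]
ft_force: [-0.3, 0.8, 0.2]
width: -0.0
```

>>> apply_moves --moves '[{"fingers": 0,"dx": -0.03,"dy": 0,"dz": 0,"ax": 0,"ay": 0,"az": 0},{"fingers": 0,"dx": -0.05,"dy": 0,"dz": 0,"ax": 0,"ay": 0,"az": 0}]'

```text
time_s: 13.0
tool_pos: [607.9, 155.5, 19.4]
orientation: [3.142, -0.0, 1.494]
ft_force: [0.5, 1.0, 0.0]
width: -0.3
```

```bash
python3 -c "
from h import *
o=ctrl.observe();print(wj(o['tool_pos']),o['orientation'],o['ft_force'])
p=snap('scene');cv2.imwrite('pics/s11.png',cv2.resize(p['pixels'][190:310,320:490,::-1],None,fx=4,fy=4,interpolation=2))
"
```

```text
[35.74659152 96.55824398 19.39798335] [ 3.14155387e+00 -8.52674941e-05  1.49377968e+00] [0.51340382 1.00561175 0.04329074]
```

View pics/s11.png

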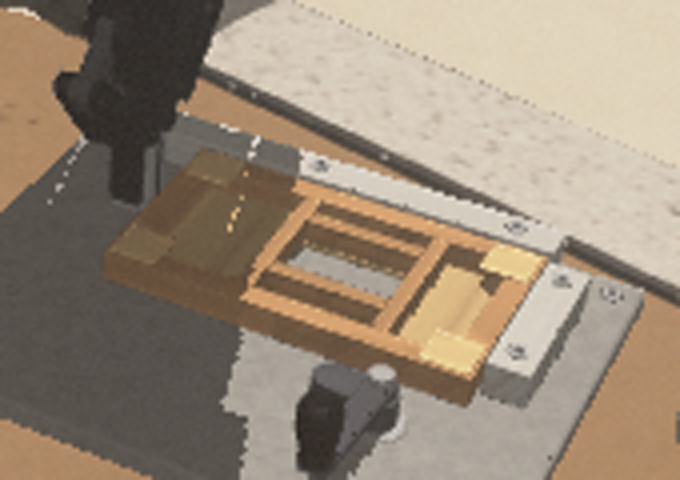

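>>> apply_moves --moves '[{"fingers": 0,"dx": -0.03,"dy": 0,"dz": 0,"ax": 0,"ay": 0,"az": 0},{"fingers": 0,"dx": -0.06,"dy": 0,"dz": 0,"ax": 0,"ay": 0,"az": 0}]'

```text
time_s: 13.25
tool_pos: [607.8, 154.9, 19.4]
orientation: [3.142, -0.0, 1.494]
ft_force: [-0.8, 0.1, -0.2]
width: 0.0
```

>>> apply_moves --moves '[{"fingers": 0,"dx": -0.03,"dy": 0,"dz": 0,"ax": 0,"ay": 0,"az": 0},{"fingers": 0,"dx": -0.05,"dy": 0,"dz": 0,"ax": 0,"ay": 0,"az": 0}]'

```text
time_s: 13.45
tool_pos: [607.8, 154.4, 19.4]
orientation: [3.142, -0.0, 1.494]
ft_force: [-0.1, 0.2, -0.4]
width: 0.0
```

>>> apply_moves --moves '[{"fingers": 0,"dx": -0.03,"dy": 0,"dz": 0,"ax": 0,"ay": 0,"az": 0},{"fingers": 0,"dx": -0.05,"dy": 0,"dz": 0,"ax": 0,"ay": 0,"az": 0}]'

```text
time_s: 13.65
tool_pos: [607.8, 154.3, 19.4]
orientation: [3.141, -0.001, 1.494]
ft_force: [0.5, 6.0, 0.0]
width: 0.0
```

>>> apply_moves --moves '[{"fingers": 0,"dx": -0.03,"dy": 0,"dz": 0,"ax": 0,"ay": 0,"az": 0},{"fingers": 0,"dx": -0.05,"dy": 0,"dz": 0,"ax": 0,"ay": 0,"az": 0}]'

```text
time_s: 13.85
tool_pos: [607.8, 154.3, 19.4]
orientation: [3.141, -0.001, 1.494]
ft_force: [0.2, 9.2, -0.7]
width: -0.0
```

```bash
python3 -c "
from h import *
o=ctrl.observe();print(wj(o['tool_pos']),o['orientation'],o['ft_force'])
p=snap('scene');cv2.imwrite('pics/s12.png',cv2.resize(p['pixels'][190:310,320:490,::-1],None,fx=4,fy=4,interpolation=2))
"
```

```text
[35.73792986 95.28912867 19.42930717] [ 3.14120618e+00 -9.83215894e-04  1.49372944e+00] [ 0.15874067  9.21296425 -0.65502018]
```

View pics/s12.png

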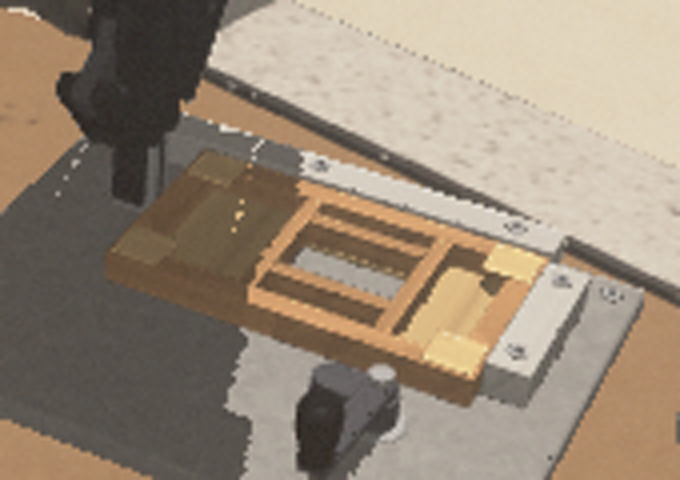

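>>> apply_moves --moves '[{"fingers": 0,"dx": 0.1,"dy": 0,"dz": 0,"ax": 0,"ay": 0,"az": 0},{"fingers": 0,"dx": 1.0,"dy": 0,"dz": 0,"ax": 0,"ay": 0,"az": 0},{"fingers": 0,"dx": 2.5,"dy": 0,"dz": -3,"ax": 0,"ay": 0,"az": 0},{"fingers": 0,"dx": 2.5,"dy": -2,"dz": -7,"ax": 0,"ay": 0,"az": 0},{"fingers": 0,"dx": 0,"dy": -6,"dz": -11,"ax": 0,"ay": 0,"az": 0},{"fingers": 0,"dx": -4,"dy": -9,"dz": -13,"ax": 0,"ay": 0,"az": 0},{"fingers": 0,"dx": -7,"dy": -11,"dz": -13,"ax": 0,"ay": 0,"az": 0},{"fingers": 0,"dx": -7,"dy": -11,"dz": -13,"ax": 0,"ay": 0,"az": 0}]'

```text
time_s: 14.7
tool_pos: [489.6, 89.9, 150.7]
orientation: [-3.141, 0.001, 1.492]
ft_force: [0.0, 1.1, -0.3]
width: -0.0
```

```bash
python3 -c "
from h import *
o=ctrl.observe();print(wj(o['tool_pos']),o['orientation'],o['ft_force'])
p=snap('wrist','w13.png')
for t in ['lever_knob','flat_back_left','flat_back_right']:
  q=ctrl.tip_of(p,t);print(t,[(np.round(i['at']),round(i['score'],2),wj(atz(p,i['at'],52 if 'k'==t[6] else 19.5))) for i in q[:1]])
p=snap('top');cv2.imwrite('pics/t13.png',cv2.resize(p['pixels'][150:340,230:500,::-1],None,fx=2.9,fy=2.9,interpolation=2))
q=ctrl.tip_of(p,'lever_knob');print([(np.round(i['at']),round(i['score'],2),wj(atz(p,i['at'],52))) for i in q[:1]])
"
```

```text
[-77.13012009  22.02331108 150.74040762] [-3.14118562e+00  5.24631925e-04  1.49203152e+00] [ 0.04759076  1.11512687 -0.32868098]
lever_knob [(array([286., 329.]), 0.79, array([-102.46926111,  -51.35420115,   52.        ]))]
flat_back_left [(array([534., 148.]), 0.8, array([86.51845322, 85.07956585, 19.5       ]))]
flat_back_right [(array([497., 339.]), 0.7, array([ 85.37553101, -83.50178018,  19.5       ]))]
[]
```

View pics/w13.png

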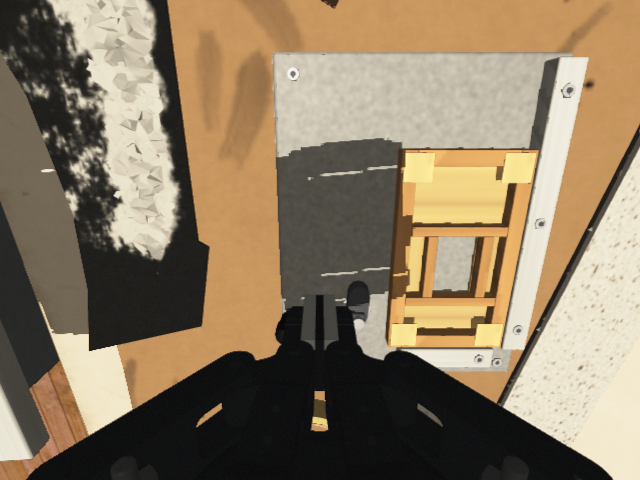

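View pics/t13.png

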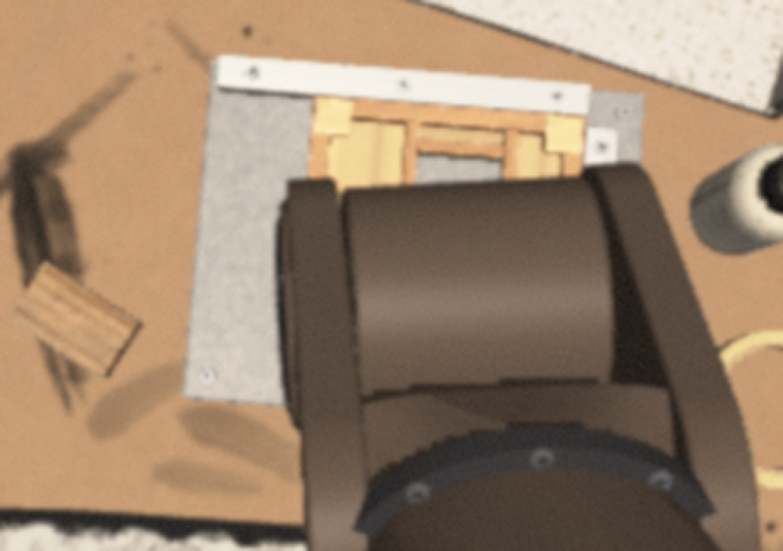

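```bash
python3 -c "
from h import *
rel(jw(-101,-90,130),1.494);rel(jw(-101,-90,41),1.494)"
```

```text
dx -11.51 dy -2.73 dz 1.90 az 0.001
dx -11.51 dy -2.73 dz 10.80 az 0.001
```

>>> apply_moves --moves '[{"fingers": 0,"dx": -4,"dy": -1,"dz": 0,"ax": 0,"ay": 0,"az": 0},{"fingers": 0,"dx": -8,"dy": -2,"dz": 0,"ax": 0,"ay": 0,"az": 0},{"fingers": 0,"dx": -11.5,"dy": -2.7,"dz": 1,"ax": 0,"ay": 0,"az": 0},{"fingers": 0,"dx": -11.5,"dy": -2.7,"dz": 4.5,"ax": 0,"ay": 0,"az": 0},{"fingers": 0,"dx": -11.5,"dy": -2.7,"dz": 8,"ax": 0,"ay": 0,"az": 0},{"fingers": 0,"dx": -11.5,"dy": -2.7,"dz": 10,"ax": 0,"ay": 0,"az": 0},{"fingers": 0,"dx": -11.5,"dy": -2.7,"dz": 10.7,"ax": 0,"ay": 0,"az": 0},{"fingers": 0,"dx": -11.5,"dy": -2.7,"dz": 10.7,"ax": 0,"ay": 0,"az": 0}]'

```text
time_s: 15.8
tool_pos: [456.9, -20.1, 41.6]
orientation: [-3.14, -0.0, 1.494]
ft_force: [0.4, 0.2, 0.5]
width: 0.1
```

```bash
cat >> h.py <<'E'
def lev(ths,d=19.3,z=41):
    for th in ths:
        s,c=np.sin(th),np.cos(th)
        print(th,end=' ');rel(jw(-43-58*c-d*s,-55+58*s-d*c,z),1.494-th)
E
python3 -c "
from h import *
o=ctrl.observe();print(wj(o['tool_pos']),o['orientation'],o['ft_force'])
p=snap('wrist','w14.png')
p=snap('scene');cv2.imwrite('pics/s14.png',cv2.resize(p['pixels'][190:340,320:490,::-1],None,fx=4,fy=4,interpolation=2))
lev([0,.05,.1,.15,.2,.25,.3,.4,.5])
"
```

```text
[-101.26895792  -90.14512024   41.55273918] [-3.13963473e+00 -3.10250480e-04  1.49442694e+00] [0.44421093 0.18693866 0.46940297]
0 dx 1.60 dy -0.02 dz 0.19 az 0.000
0.05 dx 1.89 dy -0.11 dz 0.19 az 0.050
0.1 dx 2.19 dy -0.19 dz 0.19 az 0.100
0.15 dx 2.49 dy -0.25 dz 0.19 az 0.150
0.2 dx 2.79 dy -0.29 dz 0.19 az 0.200
0.25 dx 3.09 dy -0.32 dz 0.19 az 0.250
0.3 dx 3.40 dy -0.33 dz 0.19 az 0.300
0.4 dx 4.01 dy -0.31 dz 0.19 az 0.400
0.5 dx 4.61 dy -0.24 dz 0.19 az 0.500
```

View pics/w14.png

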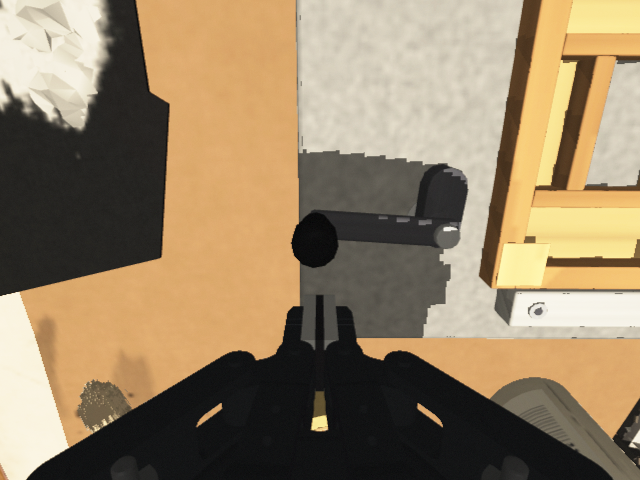

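View pics/s14.png

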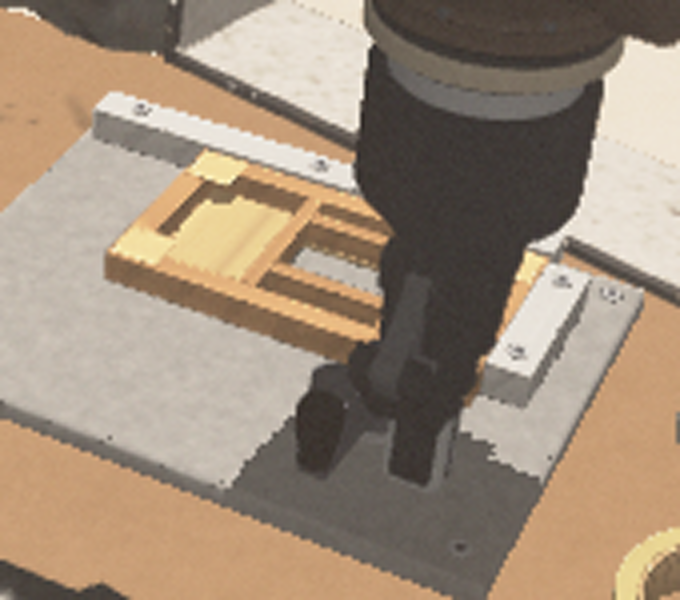

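>>> apply_moves --moves '[{"fingers": 0,"dx": 0.8,"dy": 0,"dz": 0.1,"ax": 0,"ay": 0,"az": 0},{"fingers": 0,"dx": 1.4,"dy": 0,"dz": 0.1,"ax": 0,"ay": 0,"az": 0},{"fingers": 0,"dx": 1.7,"dy": -0.05,"dz": 0.1,"ax": 0,"ay": 0,"az": 0.02},{"fingers": 0,"dx": 1.95,"dy": -0.12,"dz": 0.1,"ax": 0,"ay": 0,"az": 0.06},{"fingers": 0,"dx": 2.2,"dy": -0.19,"dz": 0.1,"ax": 0,"ay": 0,"az": 0.1},{"fingers": 0,"dx": 2.5,"dy": -0.25,"dz": 0.1,"ax": 0,"ay": 0,"az": 0.15},{"fingers": 0,"dx": 2.8,"dy": -0.29,"dz": 0.1,"ax": 0,"ay": 0,"az": 0.2},{"fingers": 0,"dx": 3.1,"dy": -0.32,"dz": 0.1,"ax": 0,"ay": 0,"az": 0.25}]'

```text
time_s: 16.7
tool_pos: [456.3, 11.0, 41.8]
orientation: [3.141, -0.0, 1.241]
ft_force: [0.1, -1.4, 0.2]
width: 0.1
```

```bash
python3 -c "
from h import *
o=ctrl.observe();print(wj(o['tool_pos']),o['orientation'],o['ft_force'])
lev(np.arange(.3,1,.05).round(2))
p=snap('wrist','w15.png')
"
```

```text
[-104.2617744   -59.20164384   41.75683216] [ 3.14071231e+00 -1.85618648e-04  1.24106404e+00] [ 0.13117303 -1.3839909   0.15614398]
0.3 dx 0.28 dy -0.06 dz 0.08 az 0.047
0.35 dx 0.58 dy -0.13 dz 0.08 az 0.097
0.4 dx 0.88 dy -0.19 dz 0.08 az 0.147
0.45 dx 1.18 dy -0.24 dz 0.08 az 0.197
0.5 dx 1.49 dy -0.27 dz 0.08 az 0.247
0.55 dx 1.79 dy -0.28 dz 0.08 az 0.297
0.6 dx 2.10 dy -0.28 dz 0.08 az 0.347
0.65 dx 2.40 dy -0.27 dz 0.08 az 0.397
0.7 dx 2.71 dy -0.24 dz 0.08 az 0.447
0.75 dx 3.01 dy -0.19 dz 0.08 az 0.497
0.8 dx 3.31 dy -0.13 dz 0.08 az 0.547
0.85 dx 3.60 dy -0.05 dz 0.08 az 0.597
0.9 dx 3.90 dy 0.04 dz 0.08 az 0.647
0.95 dx 4.18 dy 0.14 dz 0.08 az 0.697
```

View pics/w15.png

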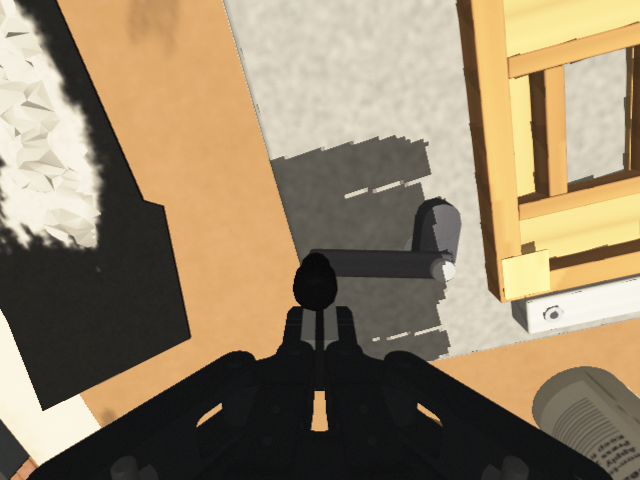

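>>> apply_moves --moves '[{"fingers": 0,"dx": 0.28,"dy": -0.06,"dz": 0.05,"ax": 0,"ay": 0,"az": 0.047},{"fingers": 0,"dx": 0.58,"dy": -0.13,"dz": 0.05,"ax": 0,"ay": 0,"az": 0.097},{"fingers": 0,"dx": 0.88,"dy": -0.19,"dz": 0.05,"ax": 0,"ay": 0,"az": 0.147},{"fingers": 0,"dx": 1.18,"dy": -0.24,"dz": 0.05,"ax": 0,"ay": 0,"az": 0.197},{"fingers": 0,"dx": 1.49,"dy": -0.27,"dz": 0.05,"ax": 0,"ay": 0,"az": 0.247},{"fingers": 0,"dx": 1.79,"dy": -0.28,"dz": 0.05,"ax": 0,"ay": 0,"az": 0.297},{"fingers": 0,"dx": 2.1,"dy": -0.28,"dz": 0.05,"ax": 0,"ay": 0,"az": 0.347},{"fingers": 0,"dx": 2.4,"dy": -0.27,"dz": 0.05,"ax": 0,"ay": 0,"az": 0.397}]'

```text
time_s: 17.55
tool_pos: [461.2, 34.5, 41.2]
orientation: [3.141, -0.0, 0.845]
ft_force: [1.0, -1.4, -0.5]
width: 0.3
```

```bash
python3 -c "
from h import *
o=ctrl.observe();print(wj(o['tool_pos']),o['orientation'],o['ft_force'])
lev(np.arange(.7,1.1,.05).round(2))
"
```

```text
[-101.14155676  -35.3581561    41.15487126] [ 3.14136763e+00 -1.93609578e-04  8.45256170e-01] [ 1.00625259 -1.42257471 -0.46748175]
0.7 dx 0.32 dy -0.07 dz 0.02 az 0.051
0.75 dx 0.61 dy -0.15 dz 0.02 az 0.101
0.8 dx 0.91 dy -0.20 dz 0.02 az 0.151
0.85 dx 1.22 dy -0.25 dz 0.02 az 0.201
0.9 dx 1.52 dy -0.28 dz 0.02 az 0.251
0.95 dx 1.83 dy -0.29 dz 0.02 az 0.301
1.0 dx 2.13 dy -0.29 dz 0.02 az 0.351
1.05 dx 2.44 dy -0.27 dz 0.02 az 0.401
1.1 dx 2.74 dy -0.24 dz 0.02 az 0.451
```

>>> apply_moves --moves '[{"fingers": 0,"dx": 0.32,"dy": -0.07,"dz": 0.02,"ax": 0,"ay": 0,"az": 0.051},{"fingers": 0,"dx": 0.61,"dy": -0.15,"dz": 0.02,"ax": 0,"ay": 0,"az": 0.101},{"fingers": 0,"dx": 0.91,"dy": -0.2,"dz": 0.02,"ax": 0,"ay": 0,"az": 0.151},{"fingers": 0,"dx": 1.22,"dy": -0.25,"dz": 0.02,"ax": 0,"ay": 0,"az": 0.201},{"fingers": 0,"dx": 1.52,"dy": -0.28,"dz": 0.02,"ax": 0,"ay": 0,"az": 0.251},{"fingers": 0,"dx": 1.83,"dy": -0.29,"dz": 0.02,"ax": 0,"ay": 0,"az": 0.301},{"fingers": 0,"dx": 2.13,"dy": -0.29,"dz": 0.02,"ax": 0,"ay": 0,"az": 0.351},{"fingers": 0,"dx": 2.44,"dy": -0.27,"dz": 0.02,"ax": 0,"ay": 0,"az": 0.401}]'

```text
time_s: 18.35
tool_pos: [475.2, 54.6, 40.9]
orientation: [-3.141, 0.0, 0.444]
ft_force: [-0.8, -1.2, 0.2]
width: -0.4
```

```bash
python3 -c "
from h import *
o=ctrl.observe();print(wj(o['tool_pos']),o['orientation'],o['ft_force'])
lev(np.arange(1.08,1.8,.03).round(2))
p=snap('wrist','w16.png')
"
```

```text
[-88.79280297 -14.28038478  40.89186141] [-3.14146038e+00  2.34464869e-04  4.44386714e-01] [-0.80965278 -1.15185637  0.17722803]
1.08 dx 0.19 dy -0.04 dz -0.01 az 0.030
1.11 dx 0.37 dy -0.09 dz -0.01 az 0.060
1.14 dx 0.55 dy -0.14 dz -0.01 az 0.090
1.17 dx 0.72 dy -0.18 dz -0.01 az 0.120
1.2 dx 0.90 dy -0.21 dz -0.01 az 0.150
1.23 dx 1.09 dy -0.24 dz -0.01 az 0.180
1.26 dx 1.27 dy -0.26 dz -0.01 az 0.210
1.29 dx 1.45 dy -0.28 dz -0.01 az 0.240
1.32 dx 1.63 dy -0.29 dz -0.01 az 0.270
1.35 dx 1.82 dy -0.30 dz -0.01 az 0.300
1.38 dx 2.00 dy -0.30 dz -0.01 az 0.330
1.41 dx 2.18 dy -0.30 dz -0.01 az 0.360
1.44 dx 2.37 dy -0.29 dz -0.01 az 0.390
1.47 dx 2.55 dy -0.27 dz -0.01 az 0.420
1.5 dx 2.73 dy -0.25 dz -0.01 az 0.450
1.53 dx 2.91 dy -0.22 dz -0.01 az 0.480
1.56 dx 3.09 dy -0.19 dz -0.01 az 0.510
1.59 dx 3.27 dy -0.15 dz -0.01 az 0.540
1.62 dx 3.45 dy -0.11 dz -0.01 az 0.570
1.65 dx 3.63 dy -0.06 dz -0.01 az 0.600
1.68 dx 3.80 dy -0.01 dz -0.01 az 0.630
1.71 dx 3.98 dy 0.05 dz -0.01 az 0.660
1.74 dx 4.15 dy 0.11 dz -0.01 az 0.690
1.77 dx 4.32 dy 0.18 dz -0.01 az 0.720
```

View pics/w16.png

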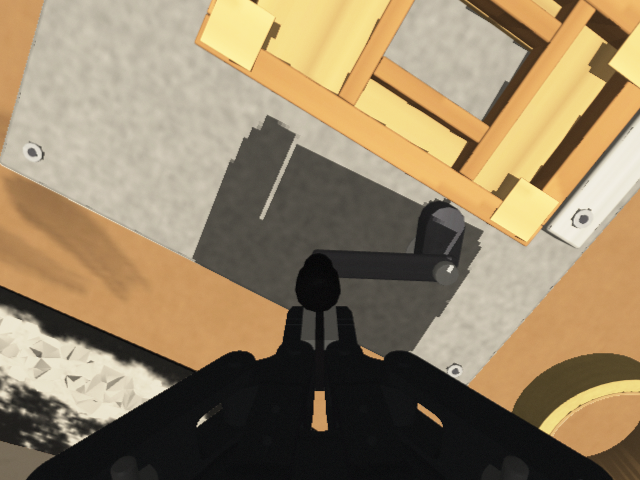

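>>> apply_moves --moves '[{"fingers": 0,"dx": 0.19,"dy": -0.04,"dz": 0,"ax": 0,"ay": 0,"az": 0.03},{"fingers": 0,"dx": 0.37,"dy": -0.09,"dz": 0,"ax": 0,"ay": 0,"az": 0.06},{"fingers": 0,"dx": 0.55,"dy": -0.14,"dz": 0,"ax": 0,"ay": 0,"az": 0.09},{"fingers": 0,"dx": 0.72,"dy": -0.18,"dz": 0,"ax": 0,"ay": 0,"az": 0.12},{"fingers": 0,"dx": 0.9,"dy": -0.21,"dz": 0,"ax": 0,"ay": 0,"az": 0.15},{"fingers": 0,"dx": 1.09,"dy": -0.24,"dz": 0,"ax": 0,"ay": 0,"az": 0.18},{"fingers": 0,"dx": 1.27,"dy": -0.26,"dz": 0,"ax": 0,"ay": 0,"az": 0.21},{"fingers": 0,"dx": 1.45,"dy": -0.28,"dz": 0,"ax": 0,"ay": 0,"az": 0.24}]'

```text
time_s: 19.2
tool_pos: [486.9, 63.3, 40.8]
orientation: [-3.141, 0.0, 0.206]
ft_force: [-1.2, -1.3, -0.2]
width: 0.0
```

```bash
python3 -c "
from h import *
o=ctrl.observe();print(wj(o['tool_pos']),o['orientation'],o['ft_force'])
lev(np.arange(1.32,1.7,.03).round(2))
"
```

```text
[-77.71683188  -4.7394312   40.827166  ] [-3.14146251e+00  3.92799165e-04  2.06087514e-01] [-1.21769798 -1.3428345  -0.16697065]
1.32 dx 0.19 dy -0.06 dz -0.02 az 0.032
1.35 dx 0.36 dy -0.11 dz -0.02 az 0.062
1.38 dx 0.54 dy -0.16 dz -0.02 az 0.092
1.41 dx 0.72 dy -0.20 dz -0.02 az 0.122
1.44 dx 0.90 dy -0.23 dz -0.02 az 0.152
1.47 dx 1.08 dy -0.26 dz -0.02 az 0.182
1.5 dx 1.27 dy -0.28 dz -0.02 az 0.212
1.53 dx 1.45 dy -0.30 dz -0.02 az 0.242
1.56 dx 1.63 dy -0.31 dz -0.02 az 0.272
1.59 dx 1.81 dy -0.32 dz -0.02 az 0.302
1.62 dx 2.00 dy -0.32 dz -0.02 az 0.332
1.65 dx 2.18 dy -0.31 dz -0.02 az 0.362
1.68 dx 2.36 dy -0.30 dz -0.02 az 0.392
```

>>> apply_moves --moves '[{"fingers": 0,"dx": 0.19,"dy": -0.06,"dz": 0,"ax": 0,"ay": 0,"az": 0.032},{"fingers": 0,"dx": 0.36,"dy": -0.11,"dz": 0,"ax": 0,"ay": 0,"az": 0.062},{"fingers": 0,"dx": 0.54,"dy": -0.16,"dz": 0,"ax": 0,"ay": 0,"az": 0.092},{"fingers": 0,"dx": 0.72,"dy": -0.2,"dz": 0,"ax": 0,"ay": 0,"az": 0.122},{"fingers": 0,"dx": 0.9,"dy": -0.23,"dz": 0,"ax": 0,"ay": 0,"az": 0.152},{"fingers": 0,"dx": 1.08,"dy": -0.26,"dz": 0,"ax": 0,"ay": 0,"az": 0.182},{"fingers": 0,"dx": 1.27,"dy": -0.28,"dz": 0,"ax": 0,"ay": 0,"az": 0.212}]'

```text
time_s: 19.9
tool_pos: [498.2, 68.5, 40.7]
orientation: [3.142, 0.002, -0.006]
ft_force: [-3.7, -2.2, 0.1]
width: -0.1
```

```bash
python3 -c "
from h import *
o=ctrl.observe();print(wj(o['tool_pos']),o['orientation'],o['ft_force'])
lev(np.arange(1.51,1.76,.02).round(2))
p=snap('wrist','w17.png')
for t,z in [('cam_pivot',33),('lever_knob',52)]:
  q=ctrl.tip_of(p,t);print(t,[(np.round(i['at']),round(i['score'],2),wj(atz(p,i['at'],z))) for i in q[:1]])
p=snap('scene');cv2.imwrite('pics/s17.png',cv2.resize(p['pixels'][190:340,320:490,::-1],None,fx=4,fy=4,interpolation=2))
"
```

```text
[-66.92476025   1.37776324  40.70844112] [ 3.14153965e+00  1.86532148e-03 -5.82297888e-03] [-3.73289355 -2.21619374  0.11470216]
1.51 dx 0.12 dy -0.03 dz -0.03 az 0.010
1.53 dx 0.23 dy -0.06 dz -0.03 az 0.030
1.55 dx 0.35 dy -0.10 dz -0.03 az 0.050
1.57 dx 0.47 dy -0.13 dz -0.03 az 0.070
1.59 dx 0.59 dy -0.16 dz -0.03 az 0.090
1.61 dx 0.71 dy -0.18 dz -0.03 az 0.110
1.63 dx 0.83 dy -0.21 dz -0.03 az 0.130
1.65 dx 0.95 dy -0.23 dz -0.03 az 0.150
1.67 dx 1.07 dy -0.25 dz -0.03 az 0.170
1.69 dx 1.19 dy -0.27 dz -0.03 az 0.190
1.71 dx 1.31 dy -0.28 dz -0.03 az 0.210
1.73 dx 1.43 dy -0.29 dz -0.03 az 0.230
1.75 dx 1.55 dy -0.30 dz -0.03 az 0.250
cam_pivot [(array([434., 258.]), 0.71, array([-38.90675041, -49.61045399,  33.        ]))]
lever_knob [(array([320., 282.]), 0.59, array([-45.69719003,   2.25364056,  52.        ]))]
```

View pics/w17.png

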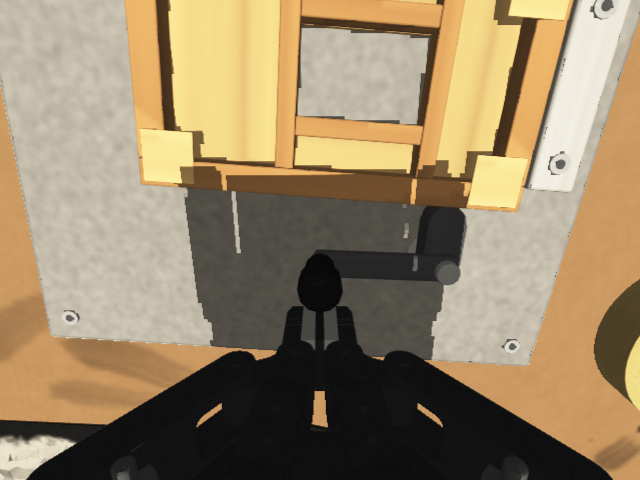

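View pics/s17.png

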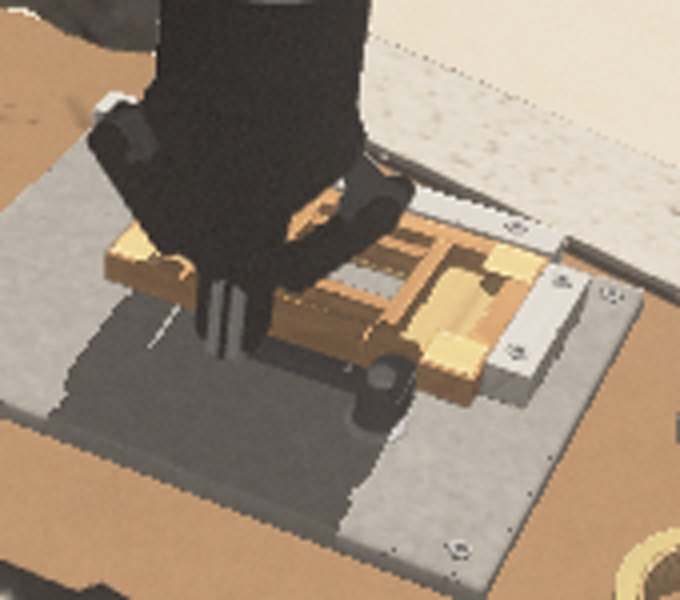

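>>> apply_moves --moves '[{"fingers": 0,"dx": 0.12,"dy": -0.03,"dz": 0,"ax": 0,"ay": 0,"az": 0.01},{"fingers": 0,"dx": 0.23,"dy": -0.06,"dz": 0,"ax": 0,"ay": 0,"az": 0.03},{"fingers": 0,"dx": 0.35,"dy": -0.1,"dz": 0,"ax": 0,"ay": 0,"az": 0.05},{"fingers": 0,"dx": 0.47,"dy": -0.13,"dz": 0,"ax": 0,"ay": 0,"az": 0.07},{"fingers": 0,"dx": 0.59,"dy": -0.16,"dz": 0,"ax": 0,"ay": 0,"az": 0.09}]'

```text
time_s: 20.6
tool_pos: [505.2, 70.1, 40.7]
orientation: [-3.141, -0.0, -0.098]
ft_force: [-2.7, -0.9, 0.4]
width: -0.0
```

```bash
python3 -c "
from h import *
o=ctrl.observe();print(wj(o['tool_pos']),o['orientation'],o['ft_force'])
lev(np.arange(1.59,1.76,.02).round(2))
p=snap('wrist');cv2.imwrite('pics/w18c.png',cv2.resize(p['pixels'][0:320,100:540,::-1],None,fx=1.8,fy=1.8,interpolation=2))
"
```

```text
[-60.03782776   3.46771587  40.69898074] [-3.14148820e+00 -2.02619181e-04 -9.78753559e-02] [-2.72167715 -0.93409394  0.36301869]
1.59 dx -0.11 dy 0.01 dz -0.03 az -0.002
1.61 dx 0.00 dy -0.02 dz -0.03 az 0.018
1.63 dx 0.12 dy -0.06 dz -0.03 az 0.038
1.65 dx 0.24 dy -0.09 dz -0.03 az 0.058
1.67 dx 0.36 dy -0.12 dz -0.03 az 0.078
1.69 dx 0.47 dy -0.15 dz -0.03 az 0.098
1.71 dx 0.59 dy -0.18 dz -0.03 az 0.118
1.73 dx 0.71 dy -0.20 dz -0.03 az 0.138
1.75 dx 0.83 dy -0.22 dz -0.03 az 0.158
```

View pics/w18c.png

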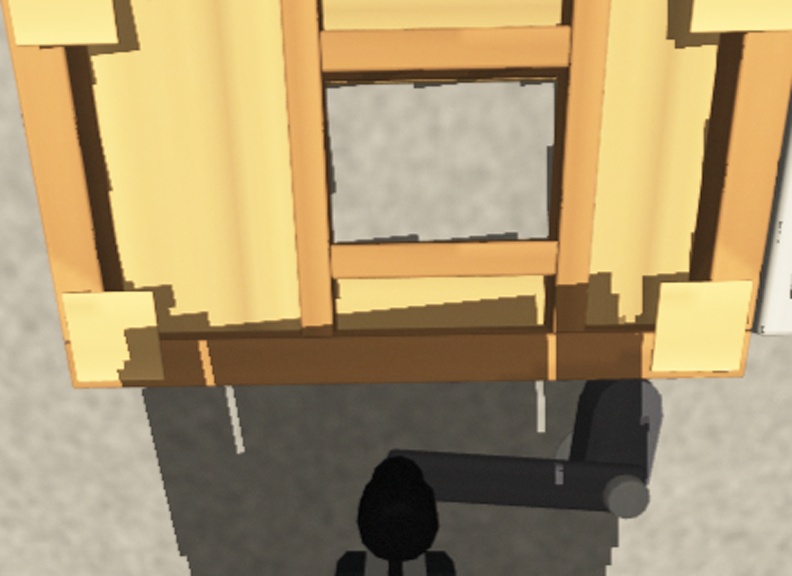

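>>> apply_moves --moves '[{"fingers": 0,"dx": -0.5,"dy": 0,"dz": 0,"ax": 0,"ay": 0,"az": 0},{"fingers": 0,"dx": -2,"dy": 0,"dz": 0,"ax": 0,"ay": 0,"az": 0},{"fingers": 0,"dx": -2.5,"dy": 0,"dz": -4,"ax": 0,"ay": 0,"az": 0},{"fingers": 0,"dx": -2.5,"dy": 0,"dz": -9,"ax": 0,"ay": 0,"az": 0},{"fingers": 0,"dx": -2.5,"dy": 0,"dz": -14,"ax": 0,"ay": 0,"az": 0},{"fingers": 0,"dx": -2.5,"dy": 0,"dz": -14,"ax": 0,"ay": 0,"az": 0}]'

```text
time_s: 21.25
tool_pos: [482.4, 72.7, 186.4]
orientation: [-3.14, -0.011, -0.096]
ft_force: [0.3, 0.3, 0.6]
width: -0.2
```

```bash
python3 -c "
from h import *
o=ctrl.observe();print(wj(o['tool_pos']),o['orientation'],o['ft_force'])
p=snap('wrist','w19.png')
for t,z in [('cam_pivot',33),('lever_knob',52),('flat_back_left',19.5),('flat_back_right',19.5)]:
  q=ctrl.tip_of(p,t);print(t,[(np.round(i['at']),round(i['score'],2),wj(atz(p,i['at'],z))) for i in q[:1]])
p=snap('scene');cv2.imwrite('pics/s19.png',cv2.resize(p['pixels'][190:340,320:490,::-1],None,fx=4,fy=4,interpolation=2))
"
```

```text
[-82.98856793   4.34067326 186.42753085] [-3.1401926  -0.01092664 -0.09563095] [0.29006816 0.32110643 0.63457635]
cam_pivot [(array([387., 176.]), 0.93, array([-42.27135642, -53.13930639,  33.        ]))]
lever_knob [(array([322., 175.]), 0.82, array([-37.72641772,   1.64020658,  52.        ]))]
flat_back_left [(array([210.,   7.]), 0.65, array([86.37749258, 85.15334339, 19.5       ]))]
flat_back_right [(array([435.,   2.]), 0.74, array([ 86.37589438, -86.54464326,  19.5       ]))]
```

View pics/w19.png

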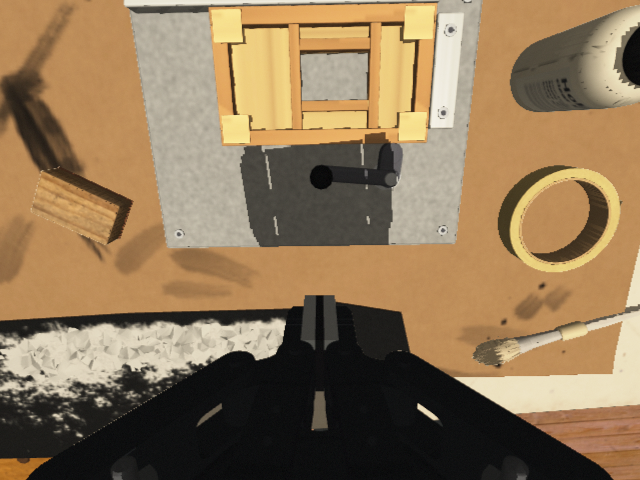

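View pics/s19.png

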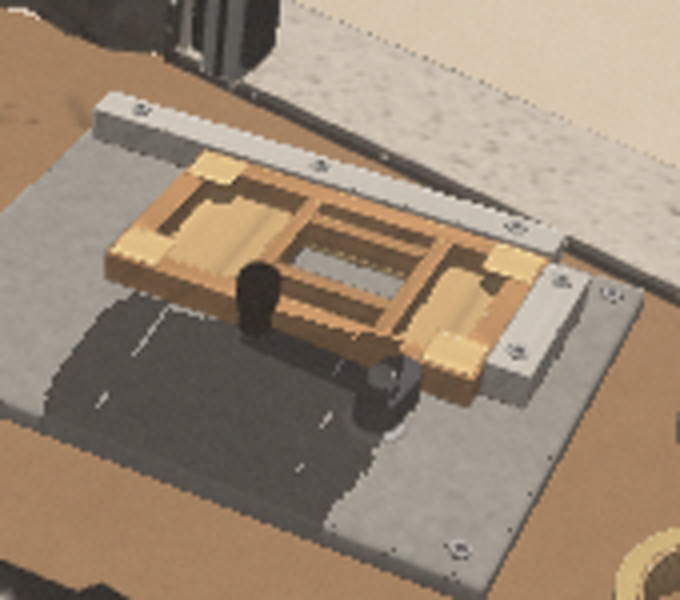

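```bash
python3 -c "
import cv2
a=cv2.imread('pics/w19.png')[0:200,200:470];cv2.imwrite('pics/w19c.png',cv2.resize(a,None,fx=2.9,fy=2.9,interpolation=2))"
```

```text
(no output)
```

View pics/w19c.png

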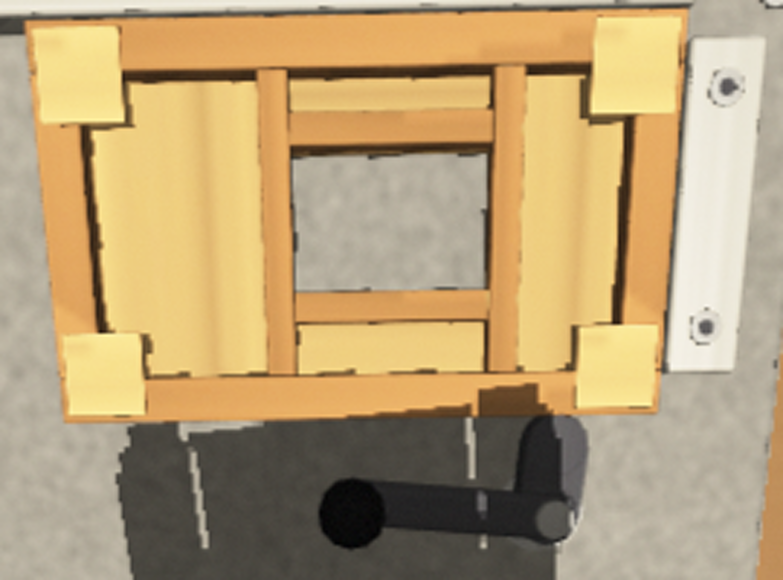

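```bash
python3 -c "
from h import *
print(ctrl.job_done())"
```

```text
the job is handed in; nothing more can be done
None
```

The flat is squared in the jig and locked, and I handed the job in at about 21 s of the 62 s allowed.

- **Back fence:** I pushed the middle of the front edge with closed fingers, at about 10 mm/s or slower, until the force rose to about 5 N. Pictures from above showed the back edge lying along the fence.
- **End stop:** I pushed the middle of the left end, which slid at about 1 N, until it met the stop. The force peaked at 9 N there because I ran one small step past first contact. The wrist view then showed both edges flush.
- **Cam lever:** I pushed the knob round with about 2–4 N, then backed off and raised the arm clear.

**Last checks:**
- **Flat:** it still shows no gap at the fence or the stop. The detected back corners, about (86, 85) and (86, -87) mm in the jig frame, agree with the ideal (85, 85) and (85, -85) within the calibration.
- **Lever:** the angle came out at about 1.61 rad from the tool pose and about 1.65 rad from the pictures. Both are past the locked position of 1.57 and short of the 1.70 stop, which I did not push it to.
- **Surroundings:** the block, tape and glue looked untouched.

**Disagreements:** the scene camera put the jig about 6 mm nearer the robot than the other two cameras did. I relied on the top and wrist cameras and on felt contact. The knob could not be found in one top picture because the arm hid it.

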